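# Stow a carton behind a lift-up door that is held by a locking stay

### The arm

A 7-joint arm with a two-finger parallel gripper is mounted at the origin on a cart in front of the work surface, level with it; the furniture and walls round the work are solid. World frame = base frame: x ahead of the robot, y to its left, z up, the work surface at z = 0. Lengths are in m, angles in rad, forces in N, time in s.
With the tool pointing down it reaches from about 0.4 to 0.875 m from the base axis. Payload 6.5 kg.
Tool frame: the origin (TCP) lies between the finger pads; the fingertips stand 19 mm ahead of it and the grasp point (between the pads) is the TCP; z points along the fingers, y is the line along which they close (so a half turn about z gives the same grasp; the last joint's range is limited). The gripper opens to 85 mm and grips with 20 to 120 N. Pads are 22 mm wide; open, the fingers measure 114 mm over their backs; the gripper's body (76 mm by 85 mm) begins 54 mm behind the grasp point. The pads swing forward as they close: fully open they stand 13 mm farther back than shut.
Start: joints at [1.046, 0.536, -0.004, 1.538, 0.003, 1.067, -0.071], TCP at [0.288, -0.583, 0.25] pointing down, gripper open.
Joint ranges: [-2.7, 2.7], [-0.37, 2.16], [-1.27, 1.26], [0.24, 2.4], [-1.31, 4.45], [0.19, 1.91], [-2.76, 2.76]. Speed limits (rad/s): [2.39, 2.39, 3.14, 3.14, 3.14, 3.14, 3.14].

### API

Orientations are given as a 3x3 rotation matrix whose columns are the frame's x, y, z axes.
In Python, from plant import manip gives the robot as it stands.
- The arm moves only by the tool arm_command, never from a script. Its argument "increments" is a list that holds one entry, the list of rows, each a list of 7 numbers: the finger opening in mm, from 0 to 85.4, then the shift along the tool's x, y, z each as a share of 0.4 m, from -1 to 1, then the turn, a rotation vector about the tool's x, y, z each as a share of pi/2 rad, from -1 to 1. In form: [[[hand, x, y, z, ax, ay, az], ...]]. A call has 1 to 12 rows; each row is the pose to reach, as a shift and turn from the pose commanded when the call began, along the tool's axes at that moment; what a row does not reach only later rows make up. A row lasts 1/12 s, in which the tool goes at most 41.7 mm and 7.16 degrees, less where a joint would pass 70% of its speed; a pose out of reach is approached as far as the arm can. A call with a number of a shift or a turn outside -1 to 1 is refused whole. A call with a gripper value outside its range is refused whole. The fingers move at their own pace and stop on an object; "grip_force" is the grip in N (left out, the last holds). Time passes only in rows, so rows that repeat a pose let the fingers close. It gives the time, the measured TCP pose, the force, the opening and the grip force at its end, in the units of the state.
- manip.sense(): the state, without advancing time (a new reading comes with each control period).
- manip.camera(name): name is "scene" or "top" or "wrist"; returns the picture (400x640x3 uint8, red, green, blue); there is no depth.
- manip.camera_info(name): a dict with "intrinsics" (3x3 intrinsics, pixels), "k1" (the pictures are not rectified: a ray, as slopes to the right and down, at radius r is drawn at 1 + k1 r^2 times it, then the intrinsics apply), "rvec" (rotation vector, rad) and "tvec" (3), from world to camera coordinates, as OpenCV has them; the wrist camera has in their place "T_tool_cam" (4x4, takes a point from camera to tool coordinates, whose origin is the TCP and whose axes are the flange's). Camera axes: x right, y down, z forward; pixel columns grow to the right and rows downward; lengths in m; the calibration is good to about 2 mm. A picture is of the moment at which its call begins: read the wrist's pose just before it. camera_info takes no time and is no camera call.
- manip.job_done(): hands the job in; it is judged then, once.
Trained networks look in the newest picture that a camera, given by its name, has taken for a name from the list of things; names that differ only in an ending like _2 or _b are one class to them, and where a whole thing is asked for, a point or a joint stands for the part that bears it (a point fixed in the world has none). Each returns a list of dicts, best first, with "confidence" (0 to 1); they miss things now and then, are a little off and sometimes report something else, mostly with a low value. They report only what shows in the picture. A call takes as long as a camera call. They do not tell look-alikes from the thing itself.
- manip.search_frame(camera, target): "box" ([centre column, centre row, width, height] in pixels, round what is visible of it).
- manip.masks_of(camera, target): "pixels" (400x640 bool, what is visible of it) and "box" ([centre column, centre row, width, height] in pixels, round what is visible of it).
- manip.landmark_of(camera, target): "position" ([column, row] in pixels: a listed point, or the origin of a listed thing).
The state is a dict: "time_s": time; "joints": joint angles; "qvel": joint speeds; "joint_efforts": joint torques, N m; "ee_pos": TCP position; "ee_rot": TCP orientation; "ft_force": force on the tool from outside, world axes, zero at the start; "moment": the same for the moment, N m; "width": finger opening in m; "gripper_force": force on a finger pad.
Only numpy, scipy, OpenCV 4.12 (cv2) and the standard library are available. Lean on these libraries where they do the work, as an engineer would, in place of code of your own. Each camera call takes 0.05 s, during which the arm holds its last target. There are 200 camera calls.

### The job

Lift the sloping door of the bench cupboard all the way up until its folding stay locks and let go of it, then put the flat carton of screw hooks from the open bench away inside: set it down, not dropped, flat on the cupboard floor beside the roll of pipe strap. Then push the stay's knuckle to unlock it and lower the door gently, without letting it fall, until it is fully shut. Leave the roll of strap where it lies, and do not disturb the tape measure, the spray bottle and the pack of screws on the bench.

Things in the scene. Friction and masses are not known exactly. Their poses are not given: they have to be found in the camera images.
- cupboard: Grey steel bench cupboard with a sloping front, fixed to the bench: 380 wide (y), 260 deep (x), 150 high at the back, 70 at the front lip, walls 6 thick. Origin: centre of its underside; x to its back, y to its left seen from the robot, z up. The shut door's underside rises from z=70 at x=-130 to z=150 at x=60.
- cupboard_in (a point): Point on the cupboard's floor at cupboard x=-40, y=0, z=10. From it the floor is free 80 to the front, 85 to the back, 184 to the left and 145 to the right, but for the roll of strap. Two long dark cartons, 35 high, stand fast behind. The last 40 along the right wall must stay empty: the stay folds down there.
- flap_hinge (a point): Middle of the door's hinge axis, which runs along the cupboard's y at cupboard x=60, z=150. It stiffly holds the unlocked door near the top (0.25 N m of friction), but the door falls by itself once lower than about flap = 1.4. Raising it by the bar takes 3 to 6 N; the round bar turns between the gripping fingers, so the gripper may point down all the way.
- flap (a joint): Angle of the cupboard's grey sheet-steel lift-up door (376 wide, 212 from hinge to free edge, 10 thick, 0.5 kg). 0 = shut (sloping down to the front at 0.40 rad); grows as it is raised; about 1.79 at the end of its travel, when the stay is straight and the door leans 10 degrees from upright, towards the robot.
- flap_handle (a point): Middle of the round steel bar handle on the door's outer face, near its free edge: 12 in diameter, 120 long, along the cupboard's y, axis 35 off the face (29 free behind it). From the hinge axis it lies 186 to the front and 27 down when shut; 15 to the back and 187 up when open. The free edge is 30 beyond the bar.
- stay_upper (a joint): Knuckle angle of the folding stay at the right inner wall: two flat dark links (150 lower, 100 upper) between wall and door. 0 = folded, door shut; 2.57 = straight; 2.67 = locked, past straight on its stop. A weak spring (0.07 N m) drives it into the lock as the door nears the end of its travel; below about 2.2 it no longer springs back.
- stay_knuckle (a point): Middle of the stay's knuckle button: round, 22 in diameter, 18 long, axis along the cupboard's y. Locked, it is at about cupboard x=-33, y=-161, z=170, open to the front and above. To unlock, push it some 40 mm to the back and a little down (direction 0.88 in x, -0.48 in z; 1 to 3 N). Door shut: x=50, z=31.
- hook_carton: Flat carton of screw hooks, 60 x 119 x 29 high, 0.2 kg, lying on the open bench. Origin: centre of its underside; the 119 run along its y. To go into the cupboard.
- tape_measure: Dark green tape measure standing on its foot on the bench, 32 x 79 x 62 high. Origin in the foot, at the underside; its body reaches from y=-28 to y=40. A bystander.
- strap_roll: Roll (ring) of perforated steel pipe strap, 69 in diameter, 19 high, lying on the cupboard's floor, in a different place each time. Origin: centre of its underside. Stays where it is.
- spray_bottle: White spray bottle standing on the bench, 42 in diameter, 171 high; origin: centre of its foot. A bystander.
- screw_pack: Small clear pack of screws lying on the bench, 64 x 78 at its base, 26 high; origin: centre of its underside. A bystander.
Not all that is in view belongs to the job. Leave any purple look-alike of the hook_carton alone.

How it is judged:
By the outcome, as a careful person would: the job done as asked, in the order asked, and still so for the second after the job is handed in, with the robot touching nothing.
It also fails if it takes over 72 s, if anything falls off the work surface, if the arm or the gripper's body presses on something with over 40 N, if the wrist force passes 120 N, or if a joint passes its speed limit or range.

## Working session

There is one attempt and no reset: what is moved stays moved. The work goes in short steps, Python scripts to look and compute and a tool call to move; the robot and the scene stay as the last step left them, time stands still between calls to the robot, and variables do not carry over. Pictures are saved under pics/ and viewed, at most 10 in all, crops included, and the job is handed in when it is done.

Besides the shell and the picture viewer there is one more tool, called after "Call:" in YAML: its name, and indented under it one key for each argument. arm_command: Moves the arm, as the interface text tells. Shift numbers are shares of 0.4 m and turn numbers shares of pi/2 rad, none past 1 either way. Its arguments: {"type":"object","properties":{"increments":{"type":"array","items":{"type":"array","items":{"type":"array","items":{"type":"number"}}}},"grip_force":{"type":"number"}},"required":["increments"]}

```bash
mkdir -p pics; ls; cat > h.py <<'E'
import numpy as np, cv2
from plant import manip
def cam(n):
    i=manip.camera_info(n); K=np.array(i["intrinsics"]); 
    if "rvec" in i:
        R=cv2.Rodrigues(np.array(i["rvec"],float))[0]; t=np.array(i["tvec"],float).ravel()
    else:
        s=manip.sense(); T=np.array(i["T_tool_cam"]); Rw=np.array(s["ee_rot"])@T[:3,:3]; p=np.array(s["ee_pos"])+np.array(s["ee_rot"])@T[:3,3]
        R=Rw.T; t=-R@p
    return K,np.array([i["k1"],0,0,0],float),R,t
def ray(c,px):
    K,d,R,t=c; u=cv2.undistortPoints(np.array(px,float).reshape(-1,1,2),K,d).reshape(-1,2)
    D=np.c_[u,np.ones(len(u))]@R; return -R.T@t,D
def onz(c,px,z):
    o,D=ray(c,px); return o+D*((z-o[2])/D[:,2])[:,None]
def proj(c,P):
    K,d,R,t=c; return cv2.projectPoints(np.array(P,float).reshape(-1,1,3),cv2.Rodrigues(R)[0],t,K,d)[0].reshape(-1,2)
def tri(c1,p1,c2,p2):
    o1,D1=ray(c1,p1);o2,D2=ray(c2,p2)
    A=np.c_[D1[0],-D2[0]];s=np.linalg.lstsq(A,o2-o1,rcond=None)[0]
    a=o1+D1[0]*s[0];b=o2+D2[0]*s[1]; return (a+b)/2,np.linalg.norm(a-b)
def save(n,img): cv2.imwrite("pics/"+n,cv2.cvtColor(img,cv2.COLOR_RGB2BGR))
E
python3 - <<'E'
from h import *
np.set_printoptions(precision=4,suppress=True)
for n in("scene","top"):
    save(n+"0.png",manip.camera(n)); c=cam(n); print(n,-c[2].T@c[3])
    for t in("cupboard","flap_handle","flap_hinge","hook_carton","tape_measure","spray_bottle","screw_pack","stay_knuckle"):
        r=manip.landmark_of(n,t)
        print(t,[(np.round(x["position"],1).tolist(),round(x["confidence"],2)) for x in r[:3]])
print(manip.sense())
E
```

```text
pics
scene [-0.2721  0.3957  0.9362]
cupboard [([272.0, 230.8], 0.96)]
flap_handle [([292.0, 223.0], 0.64)]
flap_hinge [([257.8, 184.8], 0.82)]
hook_carton [([384.7, 221.4], 0.61), ([398.9, 194.6], 0.59), ([437.5, 175.8], 0.43)]
tape_measure []
spray_bottle [([356.6, 200.5], 0.88), ([385.5, 221.3], 0.42)]
screw_pack [([174.2, 270.0], 0.66)]
stay_knuckle [([290.2, 223.2], 0.19)]
top [ 0.461  -0.1598  1.6168]
cupboard [([279.2, 177.4], 0.65)]
flap_handle [([279.6, 209.9], 0.62)]
flap_hinge [([273.5, 158.0], 0.69)]
hook_carton [([363.7, 230.9], 0.93), ([405.1, 210.3], 0.73), ([452.5, 202.8], 0.61)]
tape_measure [([198.4, 215.7], 0.46)]
spray_bottle [([361.4, 191.2], 0.65)]
screw_pack [([197.5, 179.1], 0.54)]
stay_knuckle []
{'time_s': 0.9, 'joints': array([ 1.0458,  0.5364, -0.0044,  1.5379,  0.0026,  1.0673, -0.0712]), 'qvel': array([ 0.0007,  0.002 ,  0.002 , -0.0006,  0.0009, -0.0006,  0.    ]), 'joint_efforts': array([ -0.0006, -58.333 ,   1.0478, -25.9445,   0.0125,   0.0015,
        -0.    ]), 'ee_pos': array([ 0.2878, -0.5828,  0.2503]), 'ee_rot': array([[ 0.8966,  0.4428, -0.    ],
       [ 0.4428, -0.8966, -0.0001],
       [-0.    ,  0.    , -1.    ]]), 'ft_force': array([-0.2394, -0.0653, -0.0757]), 'moment': array([-0.0233,  0.008 ,  0.0241]), 'gripper_force': 0.0, 'width': 0.08540095004000871}
```

View pics/scene0.png

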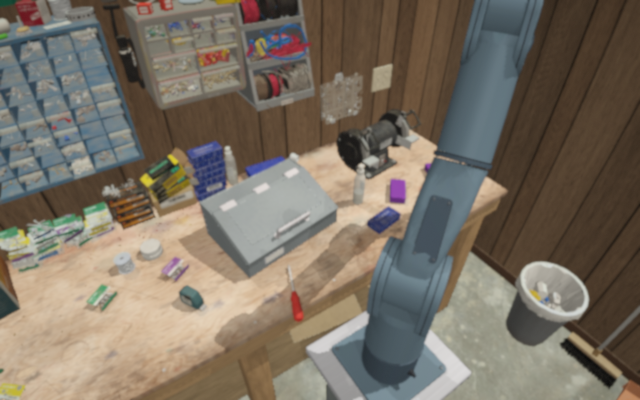

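View pics/top0.png

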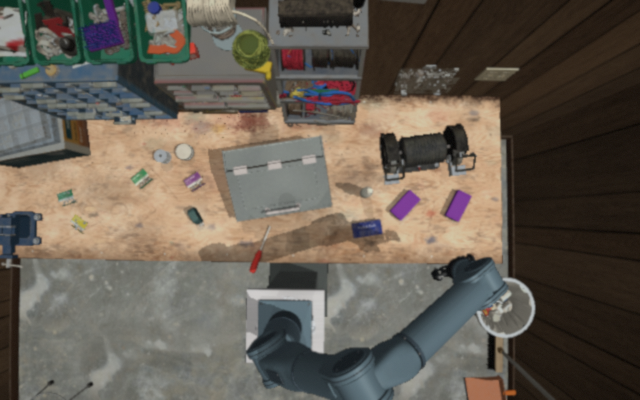

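```bash
cat > fit.py <<'E'
from h import *
from scipy.optimize import minimize
def pose(P,p):
    c,s=np.cos(p[2]),np.sin(p[2]); return np.array(P)@np.array([[c,s,0],[-s,c,0],[0,0,1]])+[p[0],p[1],p[3] if len(p)>3 else 0]
def fitm(obs,P,p0):  # obs: list of (cam, mask)
    def cost(p):
        J=0
        for c,m in obs:
            h=cv2.convexHull(proj(c,pose(P,p)).astype(np.float32))
            im=np.zeros((400,640),np.uint8); cv2.fillConvexPoly(im,np.round(h*16).astype(np.int32),255,cv2.LINE_AA,4)
            a=im/255.; J+=1-np.minimum(a,m).sum()/np.maximum(a,m).sum()
        return J
    best=None
    for dy in(-.15,0,.15):
        s=np.array([p0]*4)+np.vstack([np.zeros(3),np.diag([.02,.02,.1])])+[0,0,dy]
        r=minimize(cost,p0,method="Nelder-Mead",options=dict(initial_simplex=s,xatol=1e-4,fatol=1e-5))
        if best is None or r.fun<best.fun: best=r
    return best.x,best.fun
CUP=[[x,y,z] for y in(-.19,.19) for x,z in((-.13,0),(.13,0),(-.13,.07),(-.134,.079),(.06,.16),(.13,.15))]
def box(a,b,h): return [[x,y,z] for x in(-a/2,a/2) for y in(-b/2,b/2) for z in(0,h)]
E
python3 - <<'E'
from fit import *
np.set_printoptions(precision=4,suppress=True)
C={n:cam(n) for n in("scene","top")}
print("rough", onz(C["top"],[[279,177],[367,229]],0))
M={}
for n in C:
    img=manip.camera(n)
    for t in("cupboard","hook_carton","spray_bottle","tape_measure","screw_pack"):
        r=manip.masks_of(n,t)
        print(n,t,[(np.round(x["box"]).tolist(),round(x["confidence"],2)) for x in r[:4]]); M[n,t]=r
    hsv=cv2.cvtColor(img,cv2.COLOR_RGB2HSV)
    for x in M[n,"hook_carton"][:4]: print(np.median(hsv[x["pixels"]],axis=0))
for w in("scene","top"),("scene",),("top",):
    print(w,fitm([(C[n],M[n,"cupboard"][0]["pixels"]*1.) for n in w],CUP,[*onz(C["top"],[[279,177]],0)[0][:2],0]))
import pickle; pickle.dump(M,open("M.pkl","wb"))
E
```

```text
rough [[ 0.61    0.0285  0.    ]
 [ 0.399  -0.3339  0.    ]]
scene cupboard [([270.0, 219.0, 139.0, 122.0], 0.57)]
scene hook_carton [([428.0, 169.0, 9.0, 7.0], 0.59), ([383.0, 222.0, 33.0, 31.0], 0.58), ([399.0, 192.0, 18.0, 29.0], 0.57)]
scene spray_bottle [([358.0, 183.0, 14.0, 39.0], 0.55)]
scene tape_measure [([193.0, 298.0, 28.0, 28.0], 0.65)]
scene screw_pack [([178.0, 268.0, 28.0, 24.0], 0.56)]
[143.  91. 138.]
[117.  86. 103.]
[143. 144. 173.]
top cupboard [([275.0, 178.0, 112.0, 88.0], 0.71)]
top hook_carton [([459.0, 203.0, 27.0, 32.0], 0.93), ([364.0, 229.0, 27.0, 19.0], 0.86), ([404.0, 207.0, 30.0, 27.0], 0.8)]
top spray_bottle [([368.0, 193.0, 16.0, 12.0], 0.53)]
top tape_measure [([195.0, 217.0, 14.0, 24.0], 0.76)]
top screw_pack [([197.0, 181.0, 19.0, 16.0], 0.74)]
[142. 147. 149.]
[118.  91.  83.]
[142. 148. 148.]
('scene', 'top') (array([0.5941, 0.0204, 0.162 ]), np.float64(0.09565236506101538))
('scene',) (array([0.605 , 0.0202, 0.1707]), np.float64(0.023470314338397413))
('top',) (array([0.5924, 0.0195, 0.1647]), np.float64(0.03395251160691948))
```

```bash
cat >> h.py <<'E'
def inc(p,y_ang,extra=None):
    """shares to get TCP to p pointing down with tool y at world angle y_ang (mod pi)"""
    s=manip.sense(); R=np.array(s["ee_rot"]); d=R.T@(np.array(p)-s["ee_pos"])/.4
    y=np.array([np.cos(y_ang),np.sin(y_ang),0]); 
    best=None
    for sg in(1,-1):
        z=np.array([0,0,-1.]); T=np.c_[np.cross(sg*y,z),sg*y,z]
        rv=cv2.Rodrigues(R.T@T)[0].ravel()/(np.pi/2)
        print("inc",np.round(d,3),"turn",np.round(rv,3))
E
python3 - <<'E'
from fit import *; import pickle
np.set_printoptions(precision=4,suppress=True)
C={n:cam(n) for n in("scene","top")}; M=pickle.load(open("M.pkl","rb"))
B=box(.06,.119,.029)
a=[(C["scene"],M["scene","hook_carton"][1]["pixels"]*1.),(C["top"],M["top","hook_carton"][1]["pixels"]*1.)]
for o in(a,a[:1],a[1:]):
    print(fitm(o,B,[.40,-.335,1.57+.1]))
i=manip.camera_info("wrist"); print(np.array(i["T_tool_cam"]),i["intrinsics"])
inc([.40,-.335,.33],.165)
img=manip.camera("top"); save("crop.png",cv2.resize(img[170:260,330:490],None,fx=4,fy=4,interpolation=cv2.INTER_CUBIC))
E
```

```text
(array([ 0.4048, -0.3306,  3.3096]), np.float64(0.222417085992492))
(array([ 0.4055, -0.3313,  3.3201]), np.float64(0.06142434341424596))
(array([ 0.4009, -0.3299,  0.1305]), np.float64(0.14969129985752316))
[[-0.0014 -0.9471 -0.3208  0.0832]
 [ 1.     -0.0014 -0.0002  0.0011]
 [-0.0002 -0.3208  0.9471 -0.1232]
 [ 0.      0.      0.      1.    ]] [[293.3709   0.     318.6812]
 [  0.     293.3709 204.1242]
 [  0.       0.       1.    ]]
inc [ 0.526 -0.431 -0.199] turn [-0.    -0.    -0.813]
inc [ 0.526 -0.431 -0.199] turn [-0.     0.     1.187]
```

View pics/crop.png

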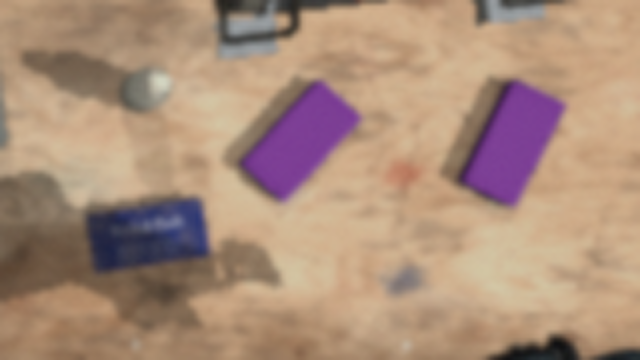

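Candidates in top: blue carton (367,229), purple look-alikes (405,205) and (458,205); the blue, labelled one is the hook carton (crop confirms). Moving above the door bar.

```bash
python3 - <<'E'
from h import *
inc([.47,-.003,.34],.165)
E
```

```text
inc [ 1.05  -1.098 -0.224] turn [-0.     0.    -0.813]
inc [ 1.05  -1.098 -0.224] turn [0.    0.    1.187]
```

Call:
arm_command:
  increments:
    - [[60, 0.6, -0.62, -0.22, 0, 0, -0.813], [60, 0.6, -0.62, -0.22, 0, 0, -0.813], [60, 0.6, -0.62, -0.22, 0, 0, -0.813], [60, 0.6, -0.62, -0.22, 0, 0, -0.813], [60, 0.6, -0.62, -0.22, 0, 0, -0.813], [60, 0.6, -0.62, -0.22, 0, 0, -0.813], [60, 0.6, -0.62, -0.22, 0, 0, -0.813], [60, 0.6, -0.62, -0.22, 0, 0, -0.813], [60, 0.6, -0.62, -0.22, 0, 0, -0.813], [60, 0.6, -0.62, -0.22, 0, 0, -0.813], [60, 0.6, -0.62, -0.22, 0, 0, -0.813], [60, 0.6, -0.62, -0.22, 0, 0, -0.813]]

```text
time_s: 2.55
ee_pos: [0.3934, -0.2538, 0.3386]
ee_rot: [[-0.166, 0.986, 0.0], [0.986, 0.166, -0.001], [-0.001, 0.0, -1.0]]
ft_force: [-0.6, -1.0, -0.2]
width: 0.0601
gripper_force: 0.0
```

```bash
python3 - <<'E'
from h import *
inc([.47,-.003,.34],.165)
E
```

```text
inc [ 0.586  0.293 -0.004] turn [0.    0.    0.001]
inc [ 0.586  0.293 -0.004] turn [-1.000e-03  0.000e+00 -1.999e+00]
```

Call:
arm_command:
  increments:
    - [[50, 0.58, 0.29, 0, 0, 0, 0], [50, 0.58, 0.29, 0, 0, 0, 0], [50, 0.58, 0.29, 0, 0, 0, 0], [50, 0.58, 0.29, 0, 0, 0, 0], [50, 0.58, 0.29, 0, 0, 0, 0], [50, 0.58, 0.29, 0, 0, 0, 0], [50, 0.58, 0.29, 0, 0, 0, 0], [50, 0.58, 0.29, 0, 0, 0, 0]]

```text
time_s: 3.22
ee_pos: [0.4701, -0.0026, 0.3384]
ee_rot: [[-0.169, 0.986, 0.001], [0.986, 0.169, 0.002], [0.001, 0.001, -1.0]]
ft_force: [0.8, -0.2, -0.1]
width: 0.0501
gripper_force: 0.0
```

```bash
python3 - <<'E'
from h import *
np.set_printoptions(precision=4,suppress=True)
c=cam("wrist"); save("w1.png",manip.camera("wrist")); cs=cam("scene"); manip.camera("scene"); manip.camera("top")
s=manip.sense(); print(s["ee_pos"],s["qvel"])
L={}
for n in("wrist","scene","top"):
  cc=cam(n)
  for t in("flap_handle","flap_hinge","cupboard"):
    r=manip.landmark_of(n,t); 
    if r: p=r[0]["position"]; print(n,t,np.round(p,1),round(r[0]["confidence"],2),onz(cc,[p],{"flap_handle":.123,"flap_hinge":.15,"cupboard":0}[t]))
  r=manip.masks_of(n,"flap_handle"); print([ (np.round(x["box"]),x["confidence"]) for x in r[:2]])
E
```

```text
[ 0.4692 -0.0079  0.338 ] [ 0.0145 -0.0025  0.0088  0.0039  0.0005 -0.0001  0.0021]
wrist flap_handle [317.6 174.4] 0.64 [[ 0.468  -0.0042  0.123 ]]
wrist flap_hinge [486.9 180.4] 0.57 [[0.6517 0.0253 0.15  ]]
wrist cupboard [400.7 160.7] 0.71 [[0.5985 0.0107 0.    ]]
[(array([413., 155., 209., 309.]), 0.76)]
scene flap_handle [292.9 219.5] 0.69 [[ 0.4832 -0.0009  0.123 ]]
scene flap_hinge [259.9 185.4] 0.8 [[0.6667 0.023  0.15  ]]
scene cupboard [272.2 229.7] 0.95 [[0.592  0.0276 0.    ]]
[(array([276., 216., 123.,  98.]), 0.59)]
top flap_handle [282.  209.7] 0.58 [[0.4743 0.0013 0.123 ]]
top flap_hinge [269.5 161.6] 0.95 [[0.6539 0.0475 0.15  ]]
top cupboard [280.4 178.6] 0.83 [[0.6034 0.0227 0.    ]]
[(array([277., 191., 103.,  62.]), 0.59)]
```

View pics/w1.png

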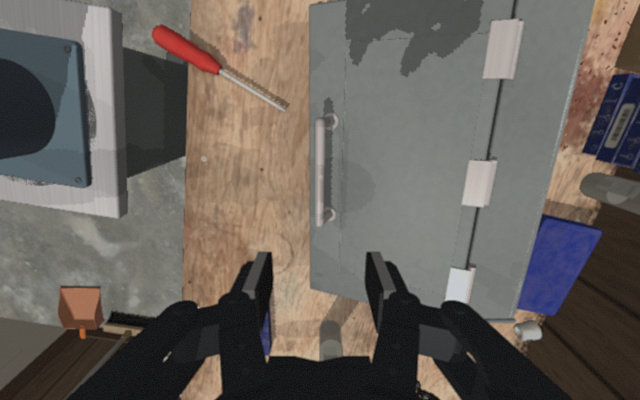

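```bash
python3 - <<'E'
from h import *
np.set_printoptions(precision=4,suppress=True)
c=cam("wrist")
b=onz(c,[[320,119],[319.5,223]],.128); print("bar",b,np.linalg.norm(b[0]-b[1]),b.mean(0))
h=onz(c,[[515,15],[453,300]],.155); print("hinge",h, np.arctan2(-(h[0]-h[1])[0],(h[0]-h[1])[1]))
e=onz(c,[[310,4],[311,289]],.075); print("front edge",e,np.linalg.norm(e[0]-e[1]),np.arctan2(-(e[0]-e[1])[0],(e[0]-e[1])[1]),e.mean(0))
e=onz(c,[[310,4],[311,289]],.08); print("front edge",e,np.linalg.norm(e[0]-e[1]))
E
```

```text
bar [[ 0.4608  0.0602  0.128 ]
 [ 0.4804 -0.0611  0.128 ]] 0.12288503541939635 [ 0.4706 -0.0004  0.128 ]
hinge [[ 0.6223  0.1827  0.155 ]
 [ 0.6604 -0.1258  0.155 ]] 0.12309528890357846
front edge [[ 0.4294  0.1811  0.075 ]
 [ 0.4892 -0.1935  0.075 ]] 0.37937540892697913 0.15838115949084303 [ 0.4593 -0.0062  0.075 ]
front edge [[ 0.4298  0.1797  0.08  ]
 [ 0.4888 -0.1901  0.08  ]] 0.37446755689507827
```

```bash
cat >> h.py <<'E'
CP=np.array([.594,.018]); YAW=.161
def w(x,y,z):
    c,s=np.cos(YAW),np.sin(YAW); return np.array([CP[0]+c*x-s*y,CP[1]+s*x+c*y,z])
def tocup(p):
    c,s=np.cos(YAW),np.sin(YAW); d=np.array(p)[:2]-CP; return np.array([c*d[0]+s*d[1],-s*d[0]+c*d[1],p[2]])
def bar(q): return .06-.186*np.cos(q)-.027*np.sin(q), .15+.186*np.sin(q)-.027*np.cos(q)
E
python3 - <<'E'
from h import *
inc(w(-.126,0,.121),YAW)
x0,z0=bar(0)
for q in np.arange(.1,1.85,.1).tolist()+[1.79]:
    x,z=bar(q); print(round(q,2),round((x-x0)/.4,3),round(-(z-z0)/.4,3),end=" | ")
E
```

```text
inc [0.01  0.002 0.543] turn [-0.    -0.     0.003]
inc [0.01  0.002 0.543] turn [ 0.    -0.    -1.997]
0.1 -0.004 -0.047 | 0.2 -0.004 -0.094 | 0.3 0.001 -0.14 | 0.4 0.01 -0.186 | 0.5 0.025 -0.231 | 0.6 0.043 -0.274 | 0.7 0.066 -0.315 | 0.8 0.093 -0.354 | 0.9 0.123 -0.39 | 1.0 0.157 -0.422 | 1.1 0.194 -0.451 | 1.2 0.234 -0.476 | 1.3 0.276 -0.497 | 1.4 0.319 -0.514 | 1.5 0.365 -0.527 | 1.6 0.411 -0.534 | 1.7 0.458 -0.537 | 1.8 0.505 -0.536 | 1.79 0.5 -0.536 |
```

Call:
arm_command:
  increments:
    - [[50, 0.01, 0.002, 0.1, 0, 0, 0], [50, 0.01, 0.002, 0.2, 0, 0, 0], [50, 0.01, 0.002, 0.3, 0, 0, 0], [50, 0.01, 0.002, 0.38, 0, 0, 0], [50, 0.01, 0.002, 0.44, 0, 0, 0], [50, 0.01, 0.002, 0.48, 0, 0, 0], [50, 0.01, 0.002, 0.51, 0, 0, 0], [50, 0.01, 0.002, 0.53, 0, 0, 0], [50, 0.01, 0.002, 0.54, 0, 0, 0], [50, 0.01, 0.002, 0.54, 0, 0, 0]]

```text
time_s: 4.8
ee_pos: [0.4694, -0.0021, 0.1219]
ee_rot: [[-0.164, 0.986, -0.001], [0.986, 0.164, 0.0], [0.0, -0.001, -1.0]]
ft_force: [-0.1, 0.3, 0.2]
width: 0.05
gripper_force: 0.0
```

```bash
python3 - <<'E'
from h import *
s=manip.sense();print(tocup(s["ee_pos"])); save("w2.png",manip.camera("wrist"))
E
```

```text
[-1.26170840e-01  1.16352147e-04  1.21871484e-01]
```

View pics/w2.png

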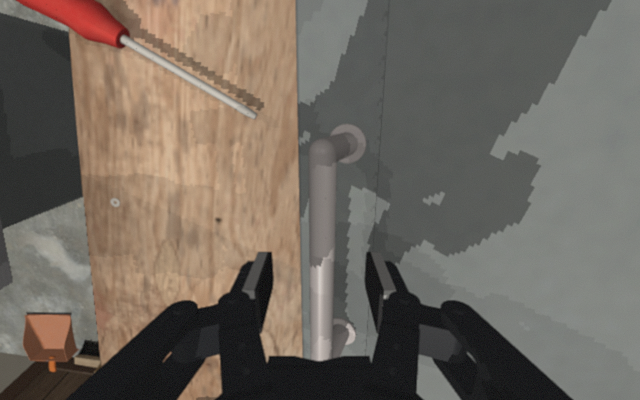

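The bar runs down column 322, midway between the pads (265, 372); closing on it.

Call:
arm_command:
  increments:
    - [[8, 0, 0, 0, 0, 0, 0], [8, 0, 0, 0, 0, 0, 0], [8, 0, 0, 0, 0, 0, 0], [8, 0, 0, 0, 0, 0, 0], [8, 0, 0, 0, 0, 0, 0], [8, 0, 0, 0, 0, 0, 0]]
  grip_force: 30

```text
time_s: 5.35
ee_pos: [0.4708, -0.0021, 0.123]
ee_rot: [[-0.164, 0.986, 0.002], [0.986, 0.164, 0.0], [-0.0, 0.002, -1.0]]
ft_force: [3.6, 0.1, 5.2]
width: 0.0108
gripper_force: 29.7
```

Call:
arm_command:
  increments:
    - [[8, 0, -0.003, -0.02, 0, 0, 0], [8, 0, -0.004, -0.047, 0, 0, 0], [8, 0, -0.004, -0.094, 0, 0, 0], [8, 0, 0.001, -0.14, 0, 0, 0], [8, 0, 0.01, -0.186, 0, 0, 0], [8, 0, 0.025, -0.231, 0, 0, 0], [8, 0, 0.043, -0.274, 0, 0, 0], [8, 0, 0.066, -0.315, 0, 0, 0], [8, 0, 0.093, -0.354, 0, 0, 0], [8, 0, 0.123, -0.39, 0, 0, 0], [8, 0, 0.157, -0.422, 0, 0, 0], [8, 0, 0.157, -0.422, 0, 0, 0]]

```text
time_s: 6.35
ee_pos: [0.529, 0.0076, 0.2927]
ee_rot: [[-0.164, 0.986, -0.008], [0.986, 0.164, -0.003], [-0.001, -0.009, -1.0]]
ft_force: [-16.9, -4.2, 18.8]
width: 0.0106
gripper_force: 31.5
```

Call:
arm_command:
  increments:
    - [[8, 0, 0.01, -0.024, 0, 0, 0], [8, 0, 0.028, -0.037, 0, 0, 0], [8, 0, 0.068, -0.062, 0, 0, 0], [8, 0, 0.109, -0.083, 0, 0, 0], [8, 0, 0.152, -0.1, 0, 0, 0], [8, 0, 0.198, -0.112, 0, 0, 0], [8, 0, 0.244, -0.119, 0, 0, 0], [8, 0, 0.27, -0.121, 0, 0, 0], [8, 0, 0.29, -0.121, 0, 0, 0], [8, 0, 0.29, -0.121, 0, 0, 0]]

```text
time_s: 7.18
ee_pos: [0.6477, 0.0272, 0.3413]
ee_rot: [[-0.164, 0.986, 0.003], [0.986, 0.164, -0.0], [-0.001, 0.003, -1.0]]
ft_force: [1.8, -1.1, 9.7]
width: 0.0107
gripper_force: 34.0
```

```bash
python3 - <<'E'
from h import *
s=manip.sense();p=tocup(s["ee_pos"]);print(p,p[0]-.06,p[2]-.15,np.hypot(p[0]-.06,p[2]-.15),s["ft_force"])
print(np.pi/2-np.arctan2(p[2]-.15,p[0]-.06)-(-np.arctan2(.186,-.027)+0)) 
E
```

```text
[0.05449933 0.00047046 0.34125015] -0.00550067160710678 0.19125015204460968 0.19132923991176976 [ 1.82608002 -1.10632814  9.66501191]
1.6861969820983764
```

Call:
arm_command:
  increments:
    - [[8, 0, 0.01, -0.003, 0, 0, 0], [8, 0, 0.02, -0.003, 0, 0, 0], [8, 0, 0.03, -0.003, 0, 0, 0], [8, 0, 0.038, -0.003, 0, 0, 0], [8, 0, 0.038, -0.003, 0, 0, 0]]

```text
time_s: 7.6
ee_pos: [0.6612, 0.0294, 0.3409]
ee_rot: [[-0.164, 0.986, -0.0], [0.986, 0.164, -0.0], [-0.0, -0.0, -1.0]]
ft_force: [0.9, -0.4, 4.6]
width: 0.0106
gripper_force: 33.8
```

Call:
arm_command:
  increments:
    - [[8, 0, 0.006, 0, 0, 0, 0], [8, 0, 0.012, 0, 0, 0, 0], [8, 0, 0.016, 0, 0, 0, 0], [8, 0, 0.016, 0, 0, 0, 0]]

```text
time_s: 7.93
ee_pos: [0.6678, 0.0305, 0.3406]
ee_rot: [[-0.164, 0.986, 0.001], [0.986, 0.164, -0.0], [-0.0, 0.001, -1.0]]
ft_force: [1.8, -0.7, 3.0]
width: 0.011
gripper_force: 33.7
```

```bash
python3 - <<'E'
from h import *
s=manip.sense();p=tocup(s["ee_pos"]);print(p,s["ft_force"])
save("s3.png",manip.camera("scene")); 
for n in("scene","top"):
  if n=="top": manip.camera("top")
  for t in("stay_knuckle","flap_handle","strap_roll"):
    r=manip.landmark_of(n,t); print(n,t,[(np.round(x["position"],1),round(x["confidence"],2)) for x in r[:2]])
i=cv2.imread("pics/s3.png"); cv2.imwrite("pics/s3c.png",cv2.resize(i[100:300,160:400],None,fx=3,fy=3,interpolation=cv2.INTER_CUBIC))
print(proj(cam("scene"),[w(-.033,-.161,.17),w(.0,-.161,.17)]))
E
```

```text
[0.0748588  0.00051062 0.34056992] [ 1.81222174 -0.72075634  2.95245449]
scene stay_knuckle [(array([311.6, 176.6]), 0.59), (array([279.7, 227.2]), 0.19)]
scene flap_handle [(array([308.5, 176. ]), 0.69), (array([248.1, 137.7]), 0.57)]
scene strap_roll [(array([280.3, 237.5]), 0.68)]
top stay_knuckle [(array([320.4, 177.7]), 0.48)]
top flap_handle [(array([264.1, 149. ]), 0.68)]
top strap_roll []
[[313.7181139  176.35554642]
 [307.46358956 172.14853927]]
```

View pics/s3c.png

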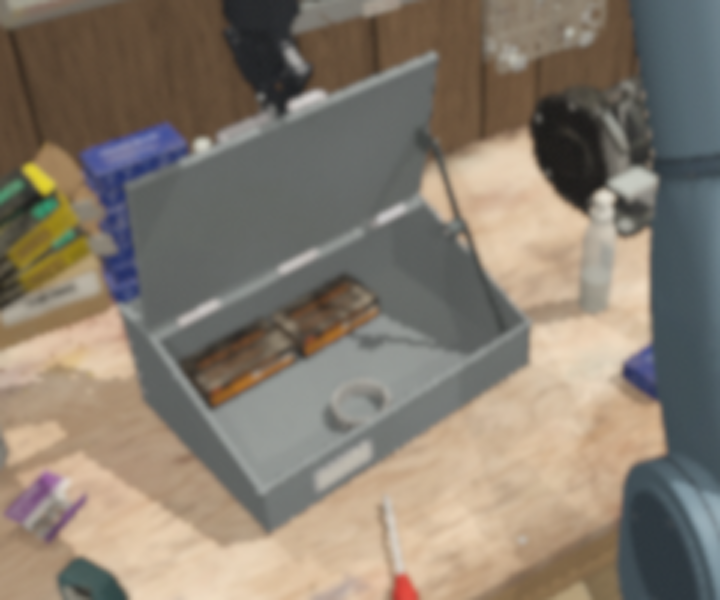

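Call:
arm_command:
  increments:
    - [[8, 0, 0.004, 0, 0, 0, 0], [8, 0, 0.008, 0, 0, 0, 0], [8, 0, 0.012, 0, 0, 0, 0], [8, 0, 0.012, 0, 0, 0, 0], [8, 0, 0.012, 0, 0, 0, 0]]

```text
time_s: 8.75
ee_pos: [0.6698, 0.0309, 0.3405]
ee_rot: [[-0.164, 0.986, -0.006], [0.986, 0.164, -0.002], [-0.001, -0.006, -1.0]]
ft_force: [-7.0, -4.1, 7.5]
width: 0.0106
gripper_force: 34.0
```

```bash
python3 - <<'E'
from h import *
s=manip.sense();p=tocup(s["ee_pos"]);print(p,s["ft_force"])
c=[cam("scene"),cam("top")]
for n in("scene","top"):manip.camera(n)
P=[manip.landmark_of(n,"stay_knuckle") for n in("scene","top")]
print([[(np.round(x["position"],1),round(x["confidence"],2)) for x in r] for r in P])
if all(P):
  q,e=tri(c[0],P[0][0]["position"],c[1],P[1][0]["position"]); print(tocup(q),e)
R=manip.masks_of("scene","strap_roll")
print([(np.round(x["box"],1),round(x["confidence"],2)) for x in R])
for x in R[:1]:
  yy,xx=np.nonzero(x["pixels"]); q=onz(c[0],[[(xx.min()+xx.max())/2,(yy.min()+yy.max())/2]],.02)[0]; print("roll",tocup(q))
r=manip.landmark_of("scene","strap_roll"); print("roll lm",[tocup(onz(c[0],[x["position"]],.008)[0]) for x in r])
E
```

```text
[0.07690949 0.00057038 0.34052976] [-7.04755166 -4.11189981  7.53680208]
[[(array([310.1, 174.3]), 0.7)], [(array([321.3, 179.2]), 0.55)]]
[-0.02928294 -0.15696702  0.17832802] 0.013882665173193292
[(array([279. , 235.4,  16. ,  16.8]), 0.42)]
roll [-0.05101496  0.0143081   0.02      ]
roll lm [array([-0.05101333,  0.01137299,  0.008     ])]
```

Call:
arm_command:
  increments:
    - [[26, 0, -0.006, 0, 0, 0, 0], [26, 0, -0.006, 0, 0, 0, 0], [26, 0, -0.006, 0, 0, 0, 0], [26, 0, -0.006, 0, 0, 0, 0], [26, 0, -0.006, -0.03, 0, 0, 0], [26, 0, -0.006, -0.08, 0, 0, 0], [26, 0, -0.006, -0.15, 0, 0, 0], [26, 0, -0.006, -0.21, 0, 0, 0], [26, 0, -0.006, -0.21, 0, 0, 0]]

```text
time_s: 9.8
ee_pos: [0.6714, 0.0322, 0.4315]
ee_rot: [[-0.164, 0.986, 0.009], [0.986, 0.164, 0.002], [0.0, 0.009, -1.0]]
ft_force: [0.6, -0.2, 0.0]
width: 0.0261
gripper_force: 0.0
```

```bash
python3 - <<'E'
from h import *
s=manip.sense();p=tocup(s["ee_pos"]);print(p,s["ft_force"])
c=[cam("scene"),cam("top")]
I=[manip.camera(n) for n in("scene","top")]
P=[manip.landmark_of(n,"stay_knuckle") for n in("scene","top")]
print([[(np.round(x["position"],1),round(x["confidence"],2)) for x in r] for r in P])
for n,cc in zip(("scene","top"),c):
  r=manip.landmark_of(n,"flap_handle"); print([(np.round(x["position"],1),round(x["confidence"],2)) for x in r])
  x,z=bar(1.79);print(proj(cc,w(x,0,z)))
  r=manip.masks_of(n,"hook_carton"); print([(np.round(x["box"]),round(x["confidence"],2)) for x in r])
# stay line check: crop scene
save("s4.png",cv2.resize(I[0][130:230,270:350],None,fx=7,fy=6,interpolation=cv2.INTER_CUBIC))
inc([.39,-.25,.34],YAW)
E
```

```text
[0.07870519 0.00163043 0.4314647 ] [ 0.60110297 -0.21966109  0.02481413]
[[(array([311.7, 174.9]), 0.7), (array([279.2, 235.7]), 0.55)], [(array([319.5, 183.4]), 0.62)]]
[(array([250.5, 137.7]), 0.68)]
[[251.96078239 138.92467254]]
[(array([443., 177.,  10.,  17.]), 0.66), (array([374., 223.,   8.,  19.]), 0.46)]
[(array([264.2, 149.6]), 0.88)]
[[266.97846514 150.10632909]]
[(array([365., 231.,  31.,  14.]), 0.83), (array([404., 207.,  29.,  27.]), 0.67), (array([458., 205.,  25.,  33.]), 0.61)]
inc [-0.578 -0.804  0.211] turn [-0.001 -0.     0.003]
inc [-0.578 -0.804  0.211] turn [ 0.    -0.002 -1.997]
```

View pics/s4.png

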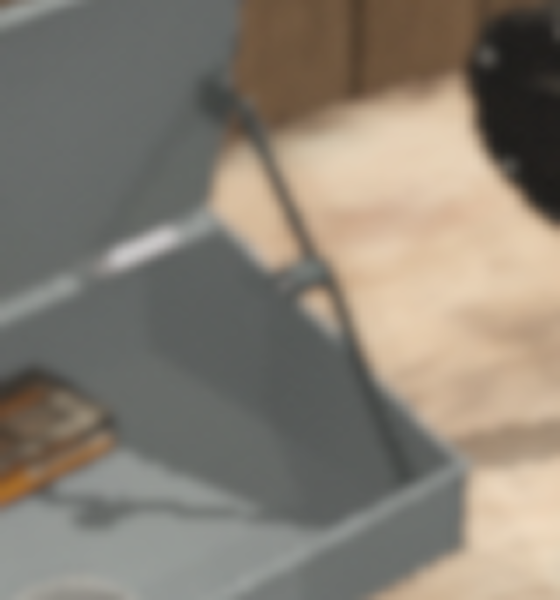

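Call:
arm_command:
  increments:
    - [[80, 0, -0.1, 0, 0, 0, 0], [80, 0, -0.2, 0, 0, 0, 0], [80, -0.03, -0.3, 0, 0, 0, 0], [80, -0.1, -0.37, 0, 0, 0, 0], [80, -0.17, -0.44, 0, 0, 0, 0], [80, -0.24, -0.5, 0.01, 0, 0, 0], [80, -0.31, -0.56, 0.04, 0, 0, 0], [80, -0.38, -0.61, 0.08, 0, 0, 0], [80, -0.46, -0.66, 0.12, 0, 0, 0], [80, -0.54, -0.7, 0.16, 0, 0, 0], [80, -0.62, -0.74, 0.2, 0, 0, 0], [80, -0.65, -0.8, 0.22, 0, 0, 0]]

```text
time_s: 11.2
ee_pos: [0.3955, -0.2815, 0.3345]
ee_rot: [[-0.161, 0.987, -0.001], [0.987, 0.161, 0.0], [0.001, -0.001, -1.0]]
ft_force: [0.2, -1.7, -0.1]
width: 0.0803
gripper_force: 0.0
```

```bash
python3 - <<'E'
from fit import *
np.set_printoptions(precision=4,suppress=True)
s=manip.sense();print(s["ee_pos"],s["qvel"])
c=cam("wrist"); img=manip.camera("wrist"); save("w5.png",img)
s=manip.sense();print(s["ee_pos"])
r=manip.masks_of("wrist","hook_carton")
hsv=cv2.cvtColor(img,cv2.COLOR_RGB2HSV)
for x in r:
  print(np.round(x["box"]),round(x["confidence"],2),np.median(hsv[x["pixels"]],axis=0))
  if x is r[0]: print(fitm([(c,x["pixels"]*1.)],box(.06,.119,.029),[.405,-.331,.16]))
b=((hsv[...,0]>108)&(hsv[...,0]<128)&(hsv[...,1]>90)).astype(np.uint8)
n,lab,st,ce=cv2.connectedComponentsWithStats(b)
for i in np.argsort(-st[1:,4])[:3]+1: print("blue",st[i],ce[i])
E
```

```text
[ 0.3955 -0.2815  0.3345] [ 0.4644 -0.1917  0.1695  0.4301 -0.1213 -0.2373  0.6513]
[ 0.3899 -0.2835  0.3333]
[319. 194.  41.  77.] 0.71 [118.  92. 106.]
(array([ 0.4033, -0.3309,  0.1739]), np.float64(0.07459576321539807))
[323. 355.  27.  14.] 0.66 [141. 135.  61.]
[358. 283.  66.  68.] 0.63 [142. 141. 137.]
[532.  84. 216.  34.] 0.35 [60. 10. 63.]
blue [ 299  155   38   75 1388] [319.7118 194.8465]
blue [ 600  114   40   47 1308] [624.0405 136.6835]
blue [300 187   5  21  83] [301.7831 196.1446]
```

View pics/w5.png

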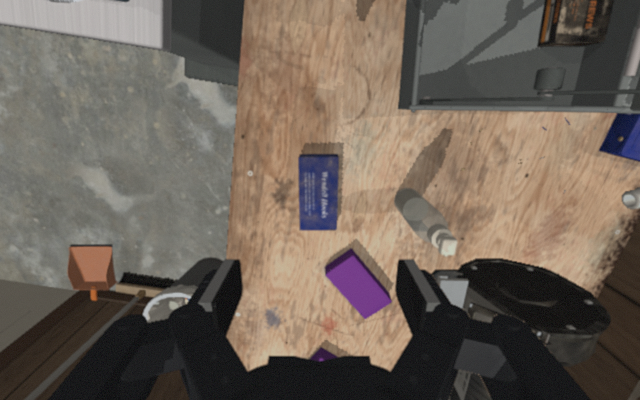

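```bash
python3 - <<'E'
from fit import *
np.set_printoptions(precision=4,suppress=True)
s=manip.sense();print(s["ee_pos"],s["qvel"])
c=cam("wrist"); img=manip.camera("wrist")
hsv=cv2.cvtColor(img,cv2.COLOR_RGB2HSV)
b=((hsv[...,0]>105)&(hsv[...,0]<130)&(hsv[...,1]>60)).astype(np.uint8)
b=cv2.morphologyEx(b,cv2.MORPH_CLOSE,np.ones((9,9)))
n,lab,st,ce=cv2.connectedComponentsWithStats(b)
i=[k for k in range(1,n) if abs(ce[k]-[320,195]).max()<40 and st[k,4]>800][0]
print(st[i],ce[i]); x,f=fitm([(c,(lab==i)*1.)],box(.06,.119,.029),[.405,-.331,.16]); print(x,f)
inc([x[0],x[1],.016],x[2])
m=manip.camera("top"); r=manip.landmark_of("top","spray_bottle"); print([onz(cam("top"),[q["position"]],0) for q in r[:1]])
E
```

```text
[ 0.3921 -0.2812  0.3344] [-0.0497 -0.0111 -0.0788 -0.0468 -0.0269  0.0102 -0.0571]
[ 302  156   39   75 2808] [321.0256 192.3554]
[ 0.4024 -0.3318  0.1358] 0.1219996689289854
inc [-0.134 -0.     0.799] turn [-0.001 -0.001  0.016]
inc [-0.134 -0.     0.799] turn [ 0.001 -0.002 -1.984]
[array([[ 0.5466, -0.3218,  0.    ]])]
```

Call:
arm_command:
  increments:
    - [[80, -0.06, 0, 0.05, 0, 0, 0], [80, -0.12, 0, 0.14, 0, 0, 0], [80, -0.134, 0, 0.24, 0, 0, 0], [80, -0.134, 0, 0.34, 0, 0, 0], [80, -0.134, 0, 0.44, 0, 0, 0], [80, -0.134, 0, 0.54, 0, 0, 0], [80, -0.134, 0, 0.62, 0, 0, 0], [80, -0.134, 0, 0.69, 0, 0, 0], [80, -0.134, 0, 0.74, 0, 0, 0], [80, -0.134, 0, 0.765, 0, 0, 0], [80, -0.134, 0, 0.777, 0, 0, 0], [80, -0.134, 0, 0.777, 0, 0, 0]]

```text
time_s: 12.45
ee_pos: [0.4065, -0.3301, 0.0258]
ee_rot: [[-0.166, 0.986, 0.0], [0.986, 0.166, 0.0], [0.0, 0.0, -1.0]]
ft_force: [0.1, -0.3, 0.4]
width: 0.0801
gripper_force: 0.0
```

Call:
arm_command:
  increments:
    - [[52, 0, 0, 0, 0, 0, 0], [52, 0, 0, 0, 0, 0, 0], [52, 0, 0, 0, 0, 0, 0], [52, 0, 0, 0, 0, 0, 0], [52, 0, 0, 0, 0, 0, 0], [52, 0, 0, 0, 0, 0, 0]]
  grip_force: 35

```text
time_s: 12.95
ee_pos: [0.4065, -0.3313, 0.0274]
ee_rot: [[-0.164, 0.986, 0.002], [0.986, 0.164, -0.001], [-0.002, 0.002, -1.0]]
ft_force: [-0.8, 0.7, 7.6]
width: 0.06
gripper_force: 39.0
```

Call:
arm_command:
  increments:
    - [[52, 0, 0, -0.04, 0, 0, 0], [52, 0, 0, -0.12, 0, 0, 0], [52, 0.02, 0, -0.22, 0, 0, -0.07], [52, 0.05, 0.02, -0.31, 0, 0, -0.14], [52, 0.1, 0.04, -0.39, 0, 0, -0.21], [52, 0.17, 0.07, -0.46, 0, 0, -0.28], [52, 0.25, 0.1, -0.52, 0, 0, -0.35], [52, 0.33, 0.13, -0.556, 0, 0, -0.42], [52, 0.42, 0.16, -0.556, 0, 0, -0.49], [52, 0.51, 0.19, -0.556, 0, 0, -0.56], [52, 0.6, 0.22, -0.556, 0, 0, -0.63], [52, 0.68, 0.25, -0.556, 0, 0, -0.7]]

```text
time_s: 13.95
ee_pos: [0.4592, -0.0439, 0.2491]
ee_rot: [[-0.955, 0.296, 0.001], [0.296, 0.955, -0.001], [-0.002, -0.001, -1.0]]
ft_force: [1.2, -0.4, -2.0]
width: 0.0601
gripper_force: 39.3
```

```bash
python3 - <<'E'
from h import *
s=manip.sense(); print(s["joints"],s["ee_pos"],tocup(s["ee_pos"]),s["width"],s["gripper_force"],s["ft_force"])
inc(w(-.10,.116,.25),YAW+np.pi/2)
inc(w(-.055,.116,.08),YAW+np.pi/2)
E
```

```text
[ 0.62964722  0.29743617 -0.73842455  1.98798242  0.24746156  0.9442536
  1.03717878] [ 0.45919998 -0.04390902  0.24907503] [-0.14298107 -0.03949921  0.24907503] 0.060141296043024116 39.33593451976776 [ 1.15185009 -0.43177254 -1.96838449]
inc [ 0.077  0.396 -0.003] turn [-0.001  0.001 -0.294]
inc [ 0.077  0.396 -0.003] turn [1.000e-03 1.000e-03 1.706e+00]
inc [-0.023  0.446  0.422] turn [-0.001  0.001 -0.294]
inc [-0.023  0.446  0.422] turn [1.000e-03 1.000e-03 1.706e+00]
```

Call:
arm_command:
  increments:
    - [[52, 0.05, 0.08, 0, 0, 0, -0.07], [52, 0.07, 0.16, 0, 0, 0, -0.14], [52, 0.07, 0.24, 0, 0, 0, -0.21], [52, 0.07, 0.32, 0, 0, 0, -0.26], [52, 0.05, 0.38, 0.04, 0, 0, -0.26], [52, 0.02, 0.4, 0.1, 0, 0, -0.26], [52, 0, 0.4, 0.16, 0, 0, -0.26], [52, 0, 0.4, 0.18, 0, 0, -0.26], [52, 0, 0.4, 0.18, 0, 0, -0.26]]

```text
time_s: 14.7
ee_pos: [0.5061, 0.1058, 0.1746]
ee_rot: [[-0.995, -0.102, -0.004], [-0.102, 0.995, -0.001], [0.004, -0.001, -1.0]]
ft_force: [-0.2, -0.6, -1.3]
width: 0.0601
gripper_force: 39.3
```

```bash
python3 - <<'E'
from h import *
s=manip.sense(); print(tocup(s["ee_pos"]),s["ft_force"],abs(s["qvel"]).max())
# roll: scene + wrist
c=cam("wrist"); img=manip.camera("wrist"); save("w6.png",img)
for t in("strap_roll","hook_carton"):
  r=manip.masks_of("wrist",t); print(t,[(np.round(x["box"]),round(x["confidence"],2)) for x in r[:2]])
  for x in r[:1]: print(tocup(onz(c,[x["box"][:2]],.02 if t=="strap_roll" else s["ee_pos"][2])[0]))
inc(w(-.055,.116,.06),YAW+np.pi/2)
E
```

```text
[-0.07267305  0.10074943  0.17461029] [-0.18711383 -0.58407246 -1.30209356] 0.04867910203351356
strap_roll [(array([227., 211.,  52.,  69.]), 0.73)]
[-0.05871235  0.00631424  0.02      ]
hook_carton [(array([321., 256., 135., 214.]), 0.67)]
[-0.08665972  0.10146566  0.17461029]
inc [-0.037  0.039  0.294] turn [-0.     0.001 -0.038]
inc [-0.037  0.039  0.294] turn [0.002 0.    1.962]
```

View pics/w6.png

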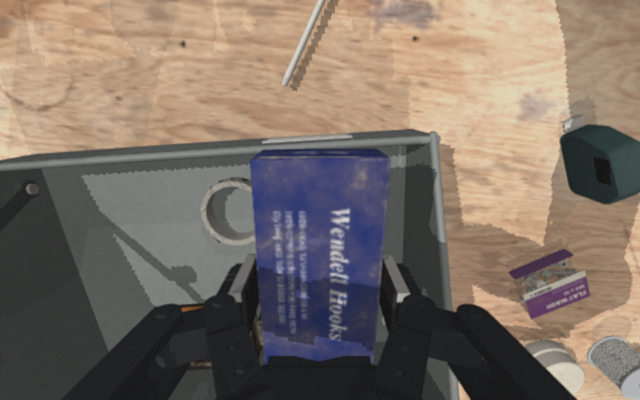

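```bash
python3 - <<'E'
from h import *
c=cam("wrist"); s=manip.sense(); z=s["ee_pos"][2]
print(tocup(s["ee_pos"]),tocup(onz(c,[[320,154]],z+.002)[0]),tocup(onz(c,[[320,154]],z-.027)[0]),"roll",tocup(onz(c,[[236,212]],.02)[0]), "wall", tocup(onz(c,[[434,135]],.07)[0]))
inc(w(-.055,.117,.06),YAW+np.pi/2)
E
```

```text
[-0.07080136  0.10124258  0.17762296] [-0.1334285   0.10452944  0.17962296] [-0.12873203  0.10437392  0.15062296] roll [-0.05368625  0.01444504  0.02      ] wall [-0.12515289  0.19272555  0.07      ]
inc [-0.037  0.042  0.294] turn [-0.     0.001 -0.038]
inc [-0.037  0.042  0.294] turn [0.002 0.    1.962]
```

Call:
arm_command:
  increments:
    - [[52, -0.02, 0.02, 0, 0, 0, -0.038], [52, -0.044, 0.042, 0.02, 0, 0, -0.038], [52, -0.044, 0.042, 0.09, 0, 0, -0.038], [52, -0.044, 0.042, 0.16, 0, 0, -0.038], [52, -0.044, 0.042, 0.22, 0, 0, -0.038], [52, -0.044, 0.042, 0.27, 0, 0, -0.038], [52, -0.044, 0.042, 0.3, 0, 0, -0.038], [52, -0.044, 0.042, 0.315, 0, 0, -0.038], [52, -0.044, 0.042, 0.325, 0, 0, -0.038], [52, -0.044, 0.042, 0.325, 0, 0, -0.038]]

```text
time_s: 15.68
ee_pos: [0.5241, 0.1252, 0.0469]
ee_rot: [[-0.987, -0.161, 0.001], [-0.161, 0.987, 0.0], [-0.001, 0.0, -1.0]]
ft_force: [-0.1, -0.6, -1.1]
width: 0.0602
gripper_force: 39.3
```

Call:
arm_command:
  increments:
    - [[52, 0, 0, 0.006, 0, 0, 0], [52, 0, 0, 0.012, 0, 0, 0], [52, 0, 0, 0.018, 0, 0, 0], [52, 0, 0, 0.023, 0, 0, 0], [52, 0, 0, 0.023, 0, 0, 0]]

```text
time_s: 16.1
ee_pos: [0.5238, 0.1251, 0.0375]
ee_rot: [[-0.987, -0.161, 0.001], [-0.161, 0.987, -0.0], [-0.001, -0.0, -1.0]]
ft_force: [-1.3, -0.2, 2.7]
width: 0.0604
gripper_force: 39.8
```

```bash
python3 - <<'E'
from h import *
s=manip.sense(); print(tocup(s["ee_pos"]),s["ft_force"],s["ee_rot"][:,1])
E
```

```text
[-0.05213396  0.11695844  0.03745817] [-1.31731234 -0.21729398  2.7278934 ] [-1.61194987e-01  9.86922522e-01 -3.33334895e-04]
```

Call:
arm_command:
  increments:
    - [[74, 0, 0, 0, 0, 0, 0], [74, 0, 0, 0, 0, 0, 0], [74, 0, 0, 0, 0, 0, 0], [74, 0, 0, 0, 0, 0, 0], [74, 0, 0, -0.02, 0, 0, 0], [74, 0, 0, -0.07, 0, 0, 0], [74, 0, 0, -0.14, 0, 0, 0], [74, 0, 0, -0.23, 0, 0, 0], [74, 0.02, 0, -0.33, 0, 0, 0], [74, 0.05, 0, -0.43, 0, 0, 0], [74, 0.1, 0, -0.5, 0, 0, 0], [74, 0.1, 0, -0.5, 0, 0, 0]]

```text
time_s: 17.1
ee_pos: [0.4839, 0.12, 0.2426]
ee_rot: [[-0.987, -0.163, 0.007], [-0.163, 0.987, -0.0], [-0.007, -0.001, -1.0]]
ft_force: [1.1, -0.6, -0.2]
width: 0.0739
gripper_force: 0.0
```

```bash
python3 - <<'E'
from h import *
s=manip.sense(); print(s["joints"],tocup(s["ee_pos"]),s["ft_force"])
I={n:manip.camera(n) for n in("wrist","scene","top")}
for t,z in(("strap_roll",.01),("hook_carton",.01),("stay_knuckle",.17)):
 for n in I:
  r=manip.landmark_of(n,t)
  print(n,t,[(np.round(x["position"],1),round(x["confidence"],2),np.round(tocup(onz(cam(n),[x["position"]],z)[0]),3)) for x in r[:2]])
save("m7.png",np.hstack([I["wrist"][:,:], cv2.resize(I["scene"][130:290,190:350],(400,400),interpolation=cv2.INTER_CUBIC)])[:, 240:])
inc(w(-.10,-.161,.25),YAW+np.pi/2);inc(w(-.10,-.161,.25),YAW)
E
```

```text
[ 0.36136483  0.41406011 -0.86445443  1.90779413  0.38027725  0.98414166
  1.05948095] [-0.09237565  0.11832365  0.2426394 ] [ 1.05050609 -0.64437639 -0.22603095]
wrist strap_roll [(array([239.2, 197.7]), 0.89, array([-0.064,  0.016,  0.01 ]))]
scene strap_roll [(array([277.6, 236.7]), 0.61, array([-0.049,  0.022,  0.01 ]))]
top strap_roll [(array([280.3, 198.1]), 0.41, array([-0.07 ,  0.014,  0.01 ])), (array([196.6, 182.7]), 0.39, array([0.046, 0.347, 0.01 ]))]
wrist hook_carton [(array([317.1, 205.2]), 0.84, array([-0.055,  0.114,  0.01 ]))]
scene hook_carton [(array([259.3, 251. ]), 0.65, array([-0.06 ,  0.107,  0.01 ]))]
top hook_carton [(array([401.3, 207.3]), 0.9, array([-0.183, -0.467,  0.01 ])), (array([454.2, 202. ]), 0.59, array([-0.195, -0.685,  0.01 ]))]
wrist stay_knuckle []
scene stay_knuckle [(array([310. , 174.8]), 0.67, array([-0.018, -0.157,  0.17 ]))]
top stay_knuckle [(array([322.3, 179.8]), 0.38, array([-0.036, -0.165,  0.17 ]))]
inc [ 0.02  -0.695 -0.034] turn [ 0.    -0.001  0.001]
inc [ 0.02  -0.695 -0.034] turn [ 1.000e-03  0.000e+00 -1.999e+00]
inc [ 0.02  -0.695 -0.034] turn [-0.000e+00 -1.000e-03  1.001e+00]
inc [ 0.02  -0.695 -0.034] turn [ 0.001 -0.    -0.999]
```

View pics/m7.png

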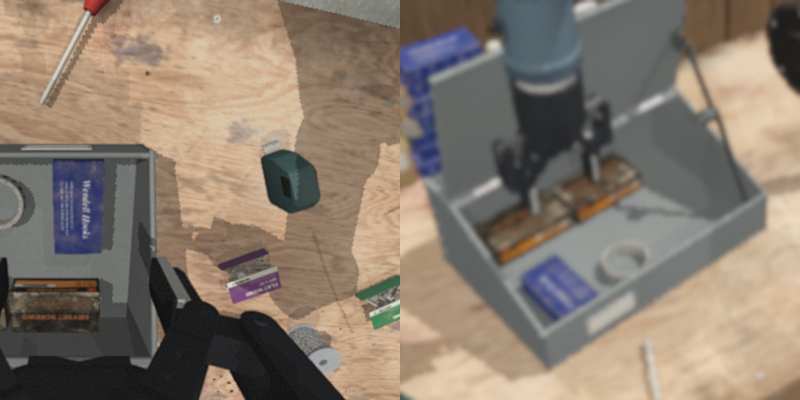

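```bash
cat >> h.py <<'E'
def incT(p,th):
    """tool y=cup y, tool z=(sin th,0,-cos th) in cup axes"""
    s=manip.sense(); R=np.array(s["ee_rot"]); d=R.T@(np.array(p)-s["ee_pos"])/.4
    c,sn=np.cos(YAW),np.sin(YAW); Rc=np.array([[c,-sn,0],[sn,c,0],[0,0,1]])
    z=np.array([np.sin(th),0,-np.cos(th)]); y=np.array([0,1.,0]); T=Rc@np.c_[np.cross(y,z),y,z]
    print("inc",np.round(d,3),"turn",np.round(cv2.Rodrigues(R.T@T)[0].ravel()/(np.pi/2),3), s["joints"].round(2),s["ft_force"].round(1),tocup(s["ee_pos"]).round(4))
E
python3 -c "
from h import *
incT(w(-.085,-.157,.235),np.pi/4)"
```

```text
inc [-0.018 -0.685  0.004] turn [ 0.001 -0.501  0.001] [ 0.36  0.43 -0.86  1.91  0.38  0.98  1.06] [ 0.1  0.8 -0.3] [-0.0925  0.1171  0.2366]
```

Call:
arm_command:
  increments:
    - [[0, 0, -0.09, 0, 0, 0, 0], [0, 0, -0.19, 0, 0, 0, 0], [0, 0, -0.29, 0, 0, -0.06, 0], [0, 0, -0.39, 0, 0, -0.13, 0], [0, 0, -0.48, 0, 0, -0.2, 0], [0, 0, -0.56, 0, 0, -0.27, 0], [0, 0, -0.63, 0, 0, -0.34, 0], [0, -0.01, -0.67, 0, 0, -0.41, 0], [0, -0.018, -0.685, 0, 0, -0.47, 0], [0, -0.018, -0.685, 0, 0, -0.5, 0], [0, -0.018, -0.685, 0, 0, -0.5, 0], [0, -0.018, -0.685, 0, 0, -0.5, 0]]
  grip_force: 30

```text
time_s: 18.7
ee_pos: [0.5318, -0.1538, 0.2249]
ee_rot: [[-0.782, -0.147, 0.606], [-0.128, 0.989, 0.075], [-0.611, -0.019, -0.792]]
ft_force: [0.4, -0.8, -0.4]
width: -0.0003
gripper_force: 0.0
```

```bash
python3 - <<'E'
from h import *
for p in((-.085,.222),(-.06,.197),(-.019,.164),(-.016,.162)): incT(w(p[0],-.157,p[1]),np.pi/4)
c=cam("wrist");manip.camera("wrist");manip.camera("scene")
for n in("wrist","scene"):
  r=manip.landmark_of(n,"stay_knuckle");print(n,[(np.round(x["position"],1),round(x["confidence"],2)) for x in r[:2]],proj(cam(n),w(-.033,-.161,.17)))
print(manip.sense()["width"])
E
```

```text
inc [-0.003  0.007  0.012] turn [-0.015 -0.082  0.002] [ 1.37  0.53 -1.2   2.23  1.19  0.21  0.98] [ 0.4 -0.8 -0.4] [-0.0889 -0.1596  0.2249]
inc [-0.015  0.009  0.099] turn [-0.015 -0.082  0.002] [ 1.37  0.53 -1.2   2.23  1.19  0.21  0.98] [ 0.4 -0.8 -0.4] [-0.0889 -0.1596  0.2249]
inc [-0.045  0.012  0.227] turn [-0.015 -0.082  0.002] [ 1.37  0.53 -1.2   2.23  1.19  0.21  0.98] [ 0.4 -0.8 -0.4] [-0.0889 -0.1596  0.2249]
inc [-0.048  0.012  0.236] turn [-0.015 -0.082  0.002] [ 1.37  0.53 -1.2   2.23  1.19  0.21  0.98] [ 0.4 -0.8 -0.4] [-0.0889 -0.1596  0.2249]
wrist [(array([324.7, 237.9]), 0.94)] [[319.66326891 236.63184598]]
scene [(array([311.4, 173.7]), 0.7)] [[313.7181139  176.35554642]]
-0.00024551520175334046
```

Call:
arm_command:
  increments:
    - [[0, 0, 0, 0.0, 0, 0.03, 0], [0, 0, 0.006, 0.0, 0, 0.06, 0], [0, 0, 0.006, 0.0, 0, 0.06, 0]]

```text
time_s: 19.15
ee_pos: [0.5333, -0.1492, 0.2268]
ee_rot: [[-0.835, -0.15, 0.529], [-0.137, 0.988, 0.064], [-0.533, -0.019, -0.846]]
ft_force: [1.4, 0.7, -0.0]
width: 0.0001
gripper_force: 0.0
```

```bash
python3 - <<'E'
from h import *
for p in((-.062,.213),(-.05,.195),(-.015,.167)): incT(w(p[0],-.157,p[1]),.6)
E
```

```text
inc [-0.034 -0.003  0.062] turn [-0.014 -0.024  0.001] [ 1.34  0.54 -1.24  2.17  0.95  0.36  1.18] [ 1.4  0.7 -0. ] [-0.0867 -0.1553  0.2268]
inc [-0.035 -0.002  0.116] turn [-0.014 -0.024  0.001] [ 1.34  0.54 -1.24  2.17  0.95  0.36  1.18] [ 1.4  0.7 -0. ] [-0.0867 -0.1553  0.2268]
inc [-0.072  0.001  0.222] turn [-0.014 -0.024  0.001] [ 1.34  0.54 -1.24  2.17  0.95  0.36  1.18] [ 1.4  0.7 -0. ] [-0.0867 -0.1553  0.2268]
```

Call:
arm_command:
  increments:
    - [[0, -0.012, 0, 0.03, 0, 0, 0], [0, -0.024, 0, 0.06, 0, 0, 0], [0, -0.032, 0, 0.09, 0, 0, 0], [0, -0.035, 0, 0.11, 0, 0, 0], [0, -0.035, 0, 0.117, 0, 0, 0], [0, -0.035, 0, 0.117, 0, 0, 0]]

```text
time_s: 19.65
ee_pos: [0.5681, -0.1451, 0.1928]
ee_rot: [[-0.835, -0.15, 0.529], [-0.137, 0.989, 0.063], [-0.532, -0.02, -0.846]]
ft_force: [-0.5, 0.9, 1.0]
width: 0.0002
gripper_force: 0.6
```

```bash
python3 - <<'E'
from h import *
for p in((-.0135,.168),(-.0105,.1655)): incT(w(p[0],-.157,p[1]),.562)
manip.camera("wrist")
r=manip.landmark_of("wrist","stay_knuckle");print([(np.round(x["position"],1),round(x["confidence"],2)) for x in r[:2]],proj(cam("wrist"),w(-.033,-.161,.17)))
E
```

```text
inc [-0.048  0.002  0.103] turn [-0.014 -0.     0.001] [ 1.12  0.57 -1.03  2.13  1.09  0.29  1.03] [-0.5  0.9  1. ] [-0.0517 -0.1568  0.1928]
inc [-0.051  0.002  0.113] turn [-0.014 -0.     0.001] [ 1.12  0.57 -1.03  2.13  1.09  0.29  1.03] [-0.5  0.9  1. ] [-0.0517 -0.1568  0.1928]
[(array([317.5, 259.7]), 0.82)] [[315.40432301 259.66039154]]
```

Call:
arm_command:
  increments:
    - [[0, -0.009, 0, 0.018, 0, 0, 0], [0, -0.018, 0, 0.036, 0, 0, 0], [0, -0.027, 0, 0.055, 0, 0, 0], [0, -0.036, 0, 0.075, 0, 0, 0], [0, -0.044, 0, 0.095, 0, 0, 0], [0, -0.052, 0, 0.114, 0, 0, 0], [0, -0.056, 0, 0.122, 0, 0, 0], [0, -0.056, 0, 0.122, 0, 0, 0]]

```text
time_s: 20.42
ee_pos: [0.6085, -0.1398, 0.1601]
ee_rot: [[-0.84, -0.147, 0.522], [-0.135, 0.989, 0.062], [-0.525, -0.018, -0.851]]
ft_force: [-6.9, 1.2, -4.8]
width: -0.0
gripper_force: 3.4
```

```bash
python3 - <<'E'
from h import *
incT(w(-.05,-.157,.25),.562)
c=cam("wrist");manip.camera("wrist"); manip.camera("scene")
for n in ("wrist","scene"):
  r=manip.landmark_of(n,"stay_knuckle");print([(np.round(x["position"],1),round(x["confidence"],2)) for x in r[:2]],proj(cam(n),[w(-.033,-.161,.17),w(.002,-.161,.143)]))
r=manip.landmark_of("scene","flap_handle");print([(np.round(x["position"],1),round(x["confidence"],2)) for x in r[:2]])
for q in(1.79,1.7,1.6): x,z=bar(q); print(q,proj(cam("scene"),w(x,0,z)))
E
```

```text
inc [-0.035 -0.003 -0.243] turn [-0.014 -0.006 -0.001] [ 0.95  0.63 -0.89  2.06  1.22  0.28  0.89] [-6.9  1.2 -4.8] [-0.0109 -0.1581  0.1601]
[(array([322.7, 261.4]), 0.77), (array([552.8, 316.3]), 0.21)] [[313.66662779 281.91341153]
 [316.82037657 263.53942546]]
[(array([302.5, 178. ]), 0.58)] [[313.7181139  176.35554642]
 [307.21877065 178.0165998 ]]
[(array([261.3, 148.4]), 0.71)]
1.79 [[251.96078239 138.92467254]]
1.7 [[255.04199368 140.89939874]]
1.6 [[258.58430852 143.63126958]]
```

```bash
python3 - <<'E'
from h import *
from scipy.optimize import brentq
P=np.array([-.105,.038]);H=np.array([.06,.15]);A0=np.array([-.037,.1026])
def A(q):
    d=q-1.79; return H+np.array([A0[0]*np.cos(d)+A0[1]*np.sin(d),-A0[0]*np.sin(d)+A0[1]*np.cos(d)])
cw,cs=cam("wrist"),cam("scene")
for ph in np.radians([61.4,52,48,46,44,42,40,38,36,34,30]):
    K=P+.15*np.array([np.cos(ph),np.sin(ph)])
    qs=np.linspace(.3,1.82,300); f=[np.linalg.norm(A(q)-K)-.1 for q in qs]
    rt=[round(qs[i],2) for i in range(299) if f[i]*f[i+1]<0]
    print(round(np.degrees(ph),1),K.round(4),rt,proj(cw,w(K[0],-.161,K[1])).round(1),proj(cs,w(K[0],-.161,K[1])).round(1))
for q in(1.79,1.6,1.5,1.4,1.3): x,z=bar(q); print(q,proj(cs,w(x,0,z)).round(1),proj(cam("top"),w(x,0,z)).round(1))
manip.camera("top");manip.camera("scene")
for n in("top","scene"): r=manip.landmark_of(n,"flap_handle");print(n,[(np.round(x["position"],1),round(x["confidence"],2)) for x in r[:2]])
print(manip.sense()["ft_force"])
E
```

```text
61.4 [-0.0332  0.1697] [np.float64(1.78)] [[313.9 280.9]] [[313.8 176.5]]
52.0 [-0.0127  0.1562] [np.float64(1.75)] [[315.9 273.3]] [[309.9 176.9]]
48.0 [-0.0046  0.1495] [np.float64(1.68)] [[316.5 268.5]] [[308.4 177.4]]
46.0 [-0.0008  0.1459] [np.float64(1.63)] [[316.8 265.8]] [[307.7 177.7]]
44.0 [0.0029 0.1422] [np.float64(1.57)] [[317.1 263. ]] [[307.1 178.1]]
42.0 [0.0065 0.1384] [np.float64(1.5)] [[317.3 260. ]] [[306.4 178.5]]
40.0 [0.0099 0.1344] [np.float64(1.41)] [[317.6 256.9]] [[305.8 178.9]]
38.0 [0.0132 0.1303] [np.float64(1.32)] [[317.8 253.7]] [[305.2 179.4]]
36.0 [0.0164 0.1262] [np.float64(1.22)] [[318.  250.4]] [[304.7 179.9]]
34.0 [0.0194 0.1219] [np.float64(1.11)] [[318.3 247.1]] [[304.2 180.5]]
30.0 [0.0249 0.113 ] [np.float64(0.9)] [[318.6 240.1]] [[303.2 181.7]]
1.79 [[252.  138.9]] [[267.  150.1]]
1.6 [[258.6 143.6]] [[268.6 160.8]]
1.5 [[262.2 146.9]] [[269.5 166.5]]
1.4 [[265.9 150.7]] [[270.6 172.1]]
1.3 [[269.5 155. ]] [[271.6 177.5]]
top [(array([267.9, 168.8]), 0.75), (array([279. , 191.7]), 0.68)]
scene [(array([262.2, 149.7]), 0.67)]
[-4.59180357  0.23018448 -6.27654823]
```

Call:
arm_command:
  increments:
    - [[0, 0.004, 0.004, -0.02, 0, 0, 0], [0, 0.008, 0.008, -0.04, 0, 0, 0], [0, 0.008, 0.01, -0.06, 0, 0, 0], [0, 0.008, 0.01, -0.06, 0, 0, 0]]

```text
time_s: 21.2
ee_pos: [0.5967, -0.1379, 0.1841]
ee_rot: [[-0.834, -0.148, 0.531], [-0.136, 0.989, 0.062], [-0.534, -0.021, -0.845]]
ft_force: [-0.4, 0.5, 0.3]
width: 0.0003
gripper_force: 0.0
```

```bash
cat >> h.py <<'E'
def door():
    out=[]
    for n in("top","scene"):
        manip.camera(n); r=[x for x in manip.landmark_of(n,"flap_handle")]
        qs=np.linspace(0,1.8,181); P=proj(cam(n),[w(bar(q)[0],0,bar(q)[1]) for q in qs])
        for x in r[:1]:
            d=np.linalg.norm(P-np.array(x["position"]),axis=1); out.append((n,round(qs[d.argmin()],2),round(d.min(),1),round(x["confidence"],2)))
    s=manip.sense(); print("door",out,"ft",s["ft_force"].round(1),tocup(s["ee_pos"]).round(4),"t",s["time_s"])
E
python3 - <<'E'
from h import *
door()
incT(w(-.11,-.15,.26),.562)
E
```

```text
door [('top', np.float64(1.49), np.float64(2.2), 0.95), ('scene', np.float64(1.5), np.float64(3.0), 0.97)] ft [-0.  -0.4 -0.5] [-0.0223 -0.1544  0.1823] t 21.4
inc [ 0.082  0.004 -0.281] turn [-0.015 -0.     0.   ] [ 1.02  0.6  -0.97  2.08  1.15  0.3   0.95] [-0.  -0.4 -0.5] [-0.0223 -0.1544  0.1823]
```

```bash
cat >> h.py <<'E'
def incR(p,th,cup=True):
    """tool y ~ cup x, tool z=(sin th,0,-cos th) in cup axes"""
    s=manip.sense(); R=np.array(s["ee_rot"]); d=R.T@(w(*p)-s["ee_pos"])/.4
    c,sn=np.cos(YAW),np.sin(YAW); Rc=np.array([[c,-sn,0],[sn,c,0],[0,0,1]])
    z=np.array([np.sin(th),0,-np.cos(th)]); x=np.array([0,1.,0]); T=Rc@np.c_[x,np.cross(z,x),z]
    print("inc",np.round(d,3),"turn",np.round(cv2.Rodrigues(R.T@T)[0].ravel()/(np.pi/2),3), s["joints"].round(2),s["ft_force"].round(1),tocup(s["ee_pos"]).round(4))
E
python3 - <<'E'
from h import *
for p in((-.12,-.14,.27),(-.15,-.12,.36),(-.10,-.03,.46)): incR(p,.0)
E
```

```text
inc [ 0.09   0.029 -0.316] turn [0.268 0.291 0.967] [ 1.02  0.6  -0.97  2.08  1.15  0.3   0.95] [-0.  -0.4 -0.5] [-0.0223 -0.1544  0.1823]
inc [ 0.034  0.073 -0.548] turn [0.268 0.291 0.967] [ 1.02  0.6  -0.97  2.08  1.15  0.3   0.95] [-0.  -0.4 -0.5] [-0.0223 -0.1544  0.1823]
inc [-0.205  0.295 -0.698] turn [0.268 0.291 0.967] [ 1.02  0.6  -0.97  2.08  1.15  0.3   0.95] [-0.  -0.4 -0.5] [-0.0223 -0.1544  0.1823]
```

Call:
arm_command:
  increments:
    - [[0, 0.022, 0.007, -0.08, 0, 0, 0], [0, 0.045, 0.015, -0.16, 0, 0, 0], [0, 0.068, 0.022, -0.24, 0, 0, 0], [0, 0.09, 0.03, -0.316, 0.02, 0.022, 0.073], [0, 0.07, 0.043, -0.395, 0.04, 0.044, 0.145], [0, 0.05, 0.058, -0.47, 0.06, 0.065, 0.218], [0, 0.034, 0.073, -0.548, 0.08, 0.087, 0.29], [0, 0, 0.1, -0.6, 0.1, 0.109, 0.363], [0, -0.04, 0.14, -0.64, 0.12, 0.131, 0.435], [0, -0.09, 0.19, -0.67, 0.141, 0.153, 0.508], [0, -0.14, 0.24, -0.69, 0.161, 0.175, 0.58], [0, -0.2, 0.29, -0.698, 0.181, 0.196, 0.653]]

```text
time_s: 22.4
ee_pos: [0.4844, -0.0555, 0.437]
ee_rot: [[-0.806, 0.501, 0.316], [0.504, 0.86, -0.08], [-0.312, 0.095, -0.945]]
ft_force: [-0.6, -0.1, 0.7]
width: 0.0
gripper_force: 0.0
```

```bash
python3 - <<'E'
from h import *
door()
x,z=bar(1.49)
incR((x-.05,0,z+.11),.26)
incR((x,0,z+.11),.26)
E
```

```text
door [('top', np.float64(1.53), np.float64(0.2), 0.71), ('scene', np.float64(1.49), np.float64(2.9), 0.94)] ft [-0.4 -0.3  0.3] [-0.1216 -0.0558  0.4327] t 22.6
inc [-0.083  0.251  0.025] turn [-0.007  0.083  0.566] [ 1.41 -0.14 -1.26  1.88 -0.13  0.98  1.22] [-0.4 -0.3  0.3] [-0.1216 -0.0558  0.4327]
inc [-0.173  0.329  0.062] turn [-0.007  0.083  0.566] [ 1.41 -0.14 -1.26  1.88 -0.13  0.98  1.22] [-0.4 -0.3  0.3] [-0.1216 -0.0558  0.4327]
```

Call:
arm_command:
  increments:
    - [[26, -0.03, 0.05, -0.02, 0, 0.01, 0.07], [26, -0.06, 0.11, -0.02, 0, 0.02, 0.14], [26, -0.09, 0.17, -0.02, -0.001, 0.03, 0.21], [26, -0.12, 0.23, 0, -0.002, 0.042, 0.285], [26, -0.15, 0.28, 0.03, -0.003, 0.053, 0.36], [26, -0.173, 0.329, 0.05, -0.004, 0.063, 0.43], [26, -0.173, 0.329, 0.062, -0.006, 0.074, 0.5], [26, -0.173, 0.329, 0.062, -0.007, 0.083, 0.566], [26, -0.173, 0.329, 0.062, -0.007, 0.083, 0.566], [26, -0.173, 0.329, 0.062, -0.007, 0.083, 0.566]]

```text
time_s: 23.43
ee_pos: [0.6116, 0.0181, 0.4414]
ee_rot: [[-0.152, 0.956, 0.249], [0.988, 0.146, 0.042], [0.004, 0.253, -0.967]]
ft_force: [-0.2, -0.0, 1.0]
width: 0.0262
gripper_force: 0.0
```

```bash
cat >> h.py <<'E'
def wbar():
    c=cam("wrist"); img=manip.camera("wrist"); qs=np.linspace(0,1.8,361); P=proj(c,[w(bar(q)[0],0,bar(q)[1]) for q in qs])
    for x in manip.landmark_of("wrist","flap_handle")[:2]:
        d=np.linalg.norm(P-np.array(x["position"]),axis=1); print("wrist bar",np.round(x["position"]),round(x["confidence"],2),"q",round(qs[d.argmin()],3),round(d.min(),1))
    return img
E
python3 - <<'E'
from h import *
save("w8.png",wbar()); door()
x,z=bar(1.49)
incR((x,0,z+.11),.26); incR((x,0,z+.004),.26)
E
```

```text
wrist bar [281. 202.] 0.91 q 1.47 5.1
wrist bar [297. 160.] 0.2 q 1.55 45.9
door [('top', np.float64(1.52), np.float64(2.3), 0.84), ('scene', np.float64(1.48), np.float64(2.5), 0.89)] ft [ 0.3 -0.5  0.5] [ 0.0179 -0.0016  0.4435] t 23.7333
inc [0.004 0.    0.001] turn [-0.001  0.001 -0.002] [ 0.71  0.34 -1.05  1.55  0.36  1.16 -0.22] [ 0.3 -0.5  0.5] [ 0.0179 -0.0016  0.4435]
inc [ 0.004 -0.068  0.257] turn [-0.001  0.001 -0.002] [ 0.71  0.34 -1.05  1.55  0.36  1.16 -0.22] [ 0.3 -0.5  0.5] [ 0.0179 -0.0016  0.4435]
```

Call:
arm_command:
  increments:
    - [[26, 0.004, -0.018, 0.03, 0, 0, 0], [26, 0.004, -0.034, 0.08, 0, 0, 0], [26, 0.004, -0.048, 0.13, 0, 0, 0], [26, 0.004, -0.053, 0.155, 0, 0, 0], [26, 0.004, -0.053, 0.155, 0, 0, 0], [26, 0.004, -0.053, 0.155, 0, 0, 0]]

```text
time_s: 24.23
ee_pos: [0.6077, 0.0207, 0.379]
ee_rot: [[-0.157, 0.955, 0.254], [0.988, 0.151, 0.041], [0.0, 0.257, -0.966]]
ft_force: [0.3, -0.0, 0.6]
width: 0.0257
gripper_force: 0.0
```

```bash
python3 - <<'E'
from h import *
img=wbar(); cv2.imwrite("pics/w9.png",img[...,::-1])
c=cam("wrist")
for q in(1.45,1.49,1.53): 
  x,z=bar(q); print(q,proj(c,[w(x,y,z) for y in(-.0,.03,.05)]).round(0).tolist())
# row profile: brightness across columns near bar at a few rows
hsv=cv2.cvtColor(img,cv2.COLOR_RGB2GRAY)
for r in(140,180,220): print(r,hsv[r,200:400:5].tolist())
x,z=bar(1.47); incR((x,0,z+.003),.26)
E
```

```text
wrist bar [300. 236.] 0.76 q 1.47 5.3
1.45 [[292.0, 241.0], [290.0, 196.0], [289.0, 164.0]]
1.49 [[304.0, 241.0], [303.0, 196.0], [302.0, 164.0]]
1.53 [[316.0, 241.0], [315.0, 196.0], [315.0, 163.0]]
140 [112, 122, 126, 103, 94, 92, 93, 151, 143, 151, 158, 178, 229, 168, 170, 170, 171, 172, 171, 180, 176, 149, 94, 102, 166, 169, 168, 167, 167, 165, 167, 167, 168, 193, 188, 185, 150, 150, 172, 149]
180 [161, 112, 122, 123, 101, 94, 93, 93, 97, 105, 103, 86, 115, 101, 102, 103, 83, 85, 139, 166, 173, 154, 104, 140, 165, 175, 172, 172, 173, 171, 173, 171, 182, 214, 209, 167, 193, 211, 212, 204]
220 [159, 161, 144, 162, 156, 97, 87, 86, 87, 85, 87, 84, 87, 81, 85, 84, 85, 86, 120, 149, 235, 186, 107, 100, 173, 171, 170, 172, 170, 171, 167, 167, 190, 187, 162, 57, 71, 100, 96, 101]
inc [-0.002 -0.03   0.108] turn [ 0.001  0.001 -0.003] [ 0.7   0.38 -1.03  1.67  0.4   1.03 -0.27] [-0.1 -0.6  1. ] [0.0147 0.0007 0.3802]
```

Call:
arm_command:
  increments:
    - [[26, 0, -0.026, 0.03, 0, 0, 0], [26, 0, -0.026, 0.06, 0, 0, 0], [26, 0, -0.026, 0.085, 0, 0, 0], [26, 0, -0.026, 0.104, 0, 0, 0], [26, 0, -0.026, 0.104, 0, 0, 0]]

```text
time_s: 24.75
ee_pos: [0.6082, 0.0207, 0.3342]
ee_rot: [[-0.156, 0.955, 0.252], [0.988, 0.151, 0.041], [0.001, 0.255, -0.967]]
ft_force: [0.3, -0.5, 0.0]
width: 0.0262
gripper_force: 0.0
```

```bash
python3 - <<'E'
from h import *
img=wbar(); g=cv2.cvtColor(img,cv2.COLOR_RGB2GRAY); c=cam("wrist")
for q in(1.45,1.48,1.51): 
  x,z=bar(q); print(q,proj(c,[w(x,y,z) for y in(-.0,.03,.05)]).round(0).tolist())
for r in(140,180,220): print(r,g[r,240:400:4].tolist())
x,z=bar(1.48); incR((x,0,z),.26)
E
```

```text
wrist bar [318. 272.] 0.87 q 1.475 8.1
1.45 [[307.0, 279.0], [306.0, 224.0], [305.0, 182.0]]
1.48 [[319.0, 279.0], [318.0, 224.0], [318.0, 182.0]]
1.51 [[330.0, 279.0], [330.0, 224.0], [331.0, 182.0]]
140 [128, 138, 135, 136, 140, 147, 148, 148, 149, 148, 147, 146, 146, 146, 146, 145, 152, 149, 147, 148, 133, 109, 170, 168, 169, 169, 172, 172, 170, 170, 169, 171, 170, 174, 193, 176, 206, 189, 184, 188]
180 [97, 95, 96, 96, 107, 87, 119, 80, 97, 96, 95, 95, 95, 98, 97, 103, 135, 157, 171, 177, 179, 169, 139, 177, 178, 177, 176, 176, 178, 177, 177, 175, 177, 179, 219, 210, 215, 208, 217, 220]
220 [96, 78, 74, 75, 80, 78, 80, 80, 88, 78, 76, 87, 90, 89, 88, 88, 124, 151, 169, 176, 175, 168, 140, 178, 179, 178, 176, 177, 177, 177, 177, 178, 182, 179, 188, 195, 103, 49, 56, 108]
inc [-0.002  0.001  0.008] turn [-0.     0.    -0.003] [ 0.67  0.41 -1.    1.73  0.45  0.95 -0.31] [0.3 0.5 1.1] [0.0149 0.0008 0.3358]
```

Call:
arm_command:
  increments:
    - [[8, 0, -0.001, 0.006, 0, 0, 0], [8, 0, -0.001, 0.006, 0, 0, 0], [8, 0, -0.001, 0.006, 0, 0, 0], [8, 0, -0.001, 0.006, 0, 0, 0], [8, 0, -0.001, 0.006, 0, 0, 0], [8, 0, -0.001, 0.006, 0, 0, 0]]
  grip_force: 30

```text
time_s: 25.35
ee_pos: [0.6087, 0.0211, 0.3338]
ee_rot: [[-0.156, 0.954, 0.255], [0.988, 0.151, 0.041], [0.0, 0.258, -0.966]]
ft_force: [0.6, 1.2, 0.6]
width: 0.0109
gripper_force: 29.3
```

```bash
cat >> h.py <<'E'
def arc(qs,q0,th1):
    """rows from current pose (at q0) along bar arc; tilt goes linearly to th1; hinge shift by measured offset"""
    s=manip.sense(); R=np.array(s["ee_rot"]); p=tocup(s["ee_pos"]); x0,z0=bar(q0); off=np.array([p[0]-x0,p[2]-z0])
    c,sn=np.cos(YAW),np.sin(YAW); Rc=np.array([[c,-sn,0],[sn,c,0],[0,0,1]]); th0=np.arcsin((Rc.T@R)[0,2])
    print("off",off.round(4),"th0",th0.round(3))
    for q in qs:
        f=(q-q0)/(qs[-1]-q0); x,z=bar(q); 
        d=R.T@Rc@np.array([x-x0,0,z-z0])/.4
        print(round(q,2),d.round(3).tolist(),"ax",round(f*(th0-th1)/(np.pi/2)*1,3))
E
python3 - <<'E'
from h import *
s=manip.sense();print(s["ft_force"],s["width"],tocup(s["ee_pos"]))
arc(np.r_[1.44,np.arange(1.38,.47,-.09)],1.48,0.0)
E
```

```text
[0.57687002 1.24088942 0.63784121] 0.010851450118177673 [0.01503353 0.00074098 0.33383075]
off [-0.0012  0.001 ] th0 0.261
1.44 [-0.0, -0.019, -0.0] ax 0.007
1.38 [-0.0, -0.047, 0.001] ax 0.017
1.29 [-0.0, -0.089, 0.006] ax 0.032
1.2 [-0.001, -0.13, 0.015] ax 0.046
1.11 [-0.001, -0.171, 0.027] ax 0.061
1.02 [-0.001, -0.21, 0.043] ax 0.076
0.93 [-0.001, -0.247, 0.063] ax 0.091
0.84 [-0.001, -0.283, 0.086] ax 0.106
0.75 [-0.001, -0.316, 0.112] ax 0.121
0.66 [-0.001, -0.347, 0.14] ax 0.136
0.57 [-0.001, -0.376, 0.172] ax 0.151
0.48 [-0.001, -0.401, 0.206] ax 0.166
```

Call:
arm_command:
  increments:
    - [[8, 0, -0.019, 0, 0.007, 0, 0], [8, 0, -0.037, 0.001, 0.013, 0, 0], [8, 0, -0.061, 0.002, 0.021, 0, 0], [8, 0, -0.084, 0.004, 0.029, 0, 0], [8, 0, -0.108, 0.008, 0.038, 0, 0], [8, 0, -0.132, 0.011, 0.046, 0, 0], [8, 0, -0.155, 0.015, 0.054, 0, 0], [8, 0, -0.178, 0.022, 0.063, 0, 0], [8, 0, -0.2, 0.03, 0.071, 0, 0], [8, 0, -0.222, 0.039, 0.08, 0, 0], [8, 0, -0.243, 0.049, 0.088, 0, 0], [8, 0, -0.264, 0.061, 0.096, 0, 0]]

```text
time_s: 26.35
ee_pos: [0.5158, 0.0059, 0.2818]
ee_rot: [[-0.156, 0.981, 0.113], [0.988, 0.155, 0.02], [0.002, 0.114, -0.993]]
ft_force: [20.8, 3.6, -18.6]
width: 0.0105
gripper_force: 29.3
```

```bash
python3 - <<'E'
from h import *
s=manip.sense();p=tocup(s["ee_pos"]);print(s["ft_force"],s["width"],p,np.hypot(p[0]-.06,p[2]-.15))
q0=np.arctan2(p[2]-.15,.06-p[0])+np.arctan2(.027,.186); print("q",q0)
arc(np.arange(.9,.29,-.05),q0,0.0)
E
```

```text
[ 20.78173086   3.62436178 -18.58573155] 0.01053504558877122 [-0.07917792  0.00058209  0.2818366 ] 0.19170650030390618
q 0.9024709114220782
off [-0.0027  0.0026] th0 0.115
0.9 [-0.0, -0.001, 0.001] ax 0.0
0.85 [-0.0, -0.018, 0.016] ax 0.006
0.8 [-0.0, -0.035, 0.033] ax 0.012
0.75 [-0.0, -0.051, 0.05] ax 0.018
0.7 [-0.0, -0.066, 0.068] ax 0.025
0.65 [-0.001, -0.08, 0.087] ax 0.031
0.6 [-0.001, -0.094, 0.106] ax 0.037
0.55 [-0.001, -0.106, 0.126] ax 0.043
0.5 [-0.001, -0.117, 0.147] ax 0.049
0.45 [-0.001, -0.127, 0.168] ax 0.055
0.4 [-0.001, -0.136, 0.19] ax 0.061
0.35 [-0.001, -0.144, 0.212] ax 0.067
0.3 [-0.001, -0.151, 0.234] ax 0.073
```

Call:
arm_command:
  increments:
    - [[8, 0, -0.014, 0.02, 0.006, 0, 0], [8, 0, -0.031, 0.037, 0.012, 0, 0], [8, 0, -0.046, 0.054, 0.018, 0, 0], [8, 0, -0.061, 0.072, 0.025, 0, 0], [8, 0, -0.075, 0.091, 0.031, 0, 0], [8, 0, -0.089, 0.11, 0.037, 0, 0], [8, 0, -0.101, 0.13, 0.043, 0, 0], [8, 0, -0.112, 0.15, 0.049, 0, 0], [8, 0, -0.122, 0.171, 0.055, 0, 0], [8, 0, -0.131, 0.193, 0.061, 0, 0], [8, 0, -0.139, 0.215, 0.067, 0, 0], [8, 0, -0.146, 0.237, 0.073, 0, 0]]

```text
time_s: 27.35
ee_pos: [0.4701, -0.0016, 0.1829]
ee_rot: [[-0.155, 0.988, 0.002], [0.988, 0.155, 0.0], [-0.0, 0.002, -1.0]]
ft_force: [12.9, -0.1, -2.3]
width: 0.0106
gripper_force: 29.3
```

```bash
python3 - <<'E'
from h import *
s=manip.sense();p=tocup(s["ee_pos"]);print(s["ft_force"],s["width"],p,np.hypot(p[0]-.06,p[2]-.15))
q0=np.arctan2(p[2]-.15,.06-p[0])+np.arctan2(.027,.186); print("q",q0)
arc(np.r_[np.arange(.25,.04,-.05),.03,.015,0],q0,0.0)
E
```

```text
[12.85721302 -0.09690231 -2.32261597] 0.010574121096836739 [-0.12545369  0.00050941  0.18285263] 0.18834108674888086
q 0.31948284417595096
off [-0.0004  0.0001] th0 0.002
0.25 [-0.0, -0.005, 0.032] ax 0.0
0.2 [-0.0, -0.007, 0.056] ax 0.0
0.15 [-0.0, -0.007, 0.079] ax 0.001
0.1 [-0.0, -0.007, 0.103] ax 0.001
0.05 [-0.0, -0.005, 0.126] ax 0.001
0.03 [-0.0, -0.004, 0.135] ax 0.001
0.02 [-0.0, -0.004, 0.142] ax 0.001
0.0 [-0.0, -0.003, 0.149] ax 0.001
```

Call:
arm_command:
  increments:
    - [[8, 0, 0, 0.025, 0, 0, 0], [8, 0, -0.002, 0.047, 0, 0, 0], [8, 0, -0.003, 0.068, 0, 0, 0], [8, 0, -0.002, 0.088, 0, 0, 0], [8, 0, -0.001, 0.105, 0, 0, 0], [8, 0, 0, 0.12, 0, 0, 0], [8, 0, 0, 0.131, 0, 0, 0], [8, 0, 0, 0.139, 0, 0, 0], [8, 0, 0, 0.144, 0, 0, 0], [8, 0, 0, 0.148, 0, 0, 0], [8, 0, 0, 0.151, 0, 0, 0], [8, 0, 0, 0.151, 0, 0, 0]]

```text
time_s: 28.35
ee_pos: [0.4707, -0.0008, 0.1263]
ee_rot: [[-0.156, 0.988, 0.003], [0.988, 0.156, -0.003], [-0.003, 0.003, -1.0]]
ft_force: [-2.8, -0.5, 46.1]
width: 0.011
gripper_force: 38.6
```

```bash
python3 - <<'E'
from h import *
s=manip.sense();p=tocup(s["ee_pos"]);print(s["ft_force"],s["width"],p)
door()
E
```

```text
[-2.77886697 -0.46196533 46.06074014] 0.010965090361862658 [-0.12474551  0.00118986  0.1262668 ]
door [('top', np.float64(0.0), np.float64(0.6), 0.97), ('scene', np.float64(0.04), np.float64(3.1), 0.74)] ft [-4.2 -1.1 45.6] [-0.1247  0.0012  0.1263] t 28.55
```

Call:
arm_command:
  increments:
    - [[8, 0, 0, -0.004, 0, 0, 0], [8, 0, 0, -0.007, 0, 0, 0], [8, 0, 0, -0.007, 0, 0, 0], [8, 0, 0, -0.007, 0, 0, 0]]

```text
time_s: 28.88
ee_pos: [0.4706, -0.0009, 0.1267]
ee_rot: [[-0.156, 0.988, 0.003], [0.988, 0.156, 0.001], [0.0, 0.003, -1.0]]
ft_force: [8.1, 1.8, 10.1]
width: 0.0106
gripper_force: 35.1
```

```bash
python3 - <<'E'
from h import *
s=manip.sense();p=tocup(s["ee_pos"]);print(s["ft_force"],s["width"],p)
img=wbar(); c=cam("wrist")
for q in(0,.02,.05): print(q,proj(c,[w(bar(q)[0],y,bar(q)[1]) for y in(.06,.0)]).round(1).tolist())
E
```

```text
[ 8.13215107  1.80610148 10.11679654] 0.010646759078038167 [-0.12484294  0.00116118  0.12667005]
wrist bar [317. 272.] 0.86 q 0.0 7.6
0 [[313.8, 160.5], [315.1, 279.6]]
0.02 [[312.5, 162.1], [314.0, 283.9]]
0.05 [[310.7, 164.7], [312.6, 290.8]]
```

Call:
arm_command:
  increments:
    - [[40, 0, 0, 0, 0, 0, 0], [40, 0, 0, 0, 0, 0, 0], [40, 0, 0, 0, 0, 0, 0], [40, 0, 0, 0, 0, 0, 0], [40, 0, 0, -0.01, 0, 0, 0], [40, 0, 0, -0.03, 0, 0, 0], [40, 0, 0, -0.07, 0, 0, 0], [40, 0, 0, -0.14, 0, 0, 0], [40, 0, 0, -0.23, 0, 0, 0], [40, 0, 0, -0.32, 0, 0, 0], [40, 0, 0, -0.4, 0, 0, 0], [40, 0, 0, -0.4, 0, 0, 0]]

```text
time_s: 29.98
ee_pos: [0.4703, -0.0003, 0.2906]
ee_rot: [[-0.156, 0.988, 0.004], [0.988, 0.156, -0.002], [-0.002, 0.003, -1.0]]
ft_force: [2.3, 0.6, -0.4]
width: 0.0401
gripper_force: 0.0
```

```bash
python3 - <<'E'
from h import *
door(); wbar()
# compare with the initial views (door shut then): scene/top crop difference around the door
for n in("scene","top"):
    a=cv2.imread(f"pics/{n}0.png"); b=manip.camera(n)[...,::-1]
    sl=np.s_[190:262,235:340] if n=="scene" else np.s_[150:222,225:330]
    A,B=[cv2.cvtColor(np.ascontiguousarray(x[sl]),cv2.COLOR_BGR2GRAY).astype(np.float32) for x in(a,b)]
    print(n,cv2.phaseCorrelate(A,B))
    for t in("spray_bottle","tape_measure","screw_pack"):
        r=manip.search_frame(n,t); print(t,[np.round(x["box"],0).tolist() for x in r[:1]])
    # bar search: template match of the bar region
    x0,y0=(277,208) if n=="scene" else (258,200)
    T=a[y0:y0+30,x0:x0+45]; m=cv2.matchTemplate(np.ascontiguousarray(b[y0-15:y0+45,x0-15:x0+60]),T,cv2.TM_CCOEFF_NORMED); print("bar shift",np.subtract(cv2.minMaxLoc(m)[3],(15,15)),m.max())
E
```

```text
door [('top', np.float64(0.2), np.float64(1.2), 0.56), ('scene', np.float64(0.02), np.float64(3.6), 0.81)] ft [-0.6  0.1  0.2] [-0.129   0.001   0.2839] t 30.1833
wrist bar [324. 187.] 0.56 q 0.0 5.0
scene ((0.07471486275308337, -0.11787678478547292), 0.6943650878505943)
spray_bottle [[359.0, 184.0, 11.0, 43.0]]
tape_measure [[193.0, 298.0, 26.0, 30.0]]
screw_pack [[173.0, 268.0, 19.0, 23.0]]
bar shift [0 0] 0.9995951
top ((-0.14287928653026682, 0.05581671690607948), 0.5779878793920509)
spray_bottle [[367.0, 194.0, 16.0, 11.0]]
tape_measure [[195.0, 216.0, 15.0, 18.0]]
screw_pack [[196.0, 181.0, 19.0, 13.0]]
bar shift [15 -2] 0.3003926
```

```bash
python3 -c "
from plant import manip
print(manip.job_done())"
```

```text
the job is handed in; nothing more can be done
None
```

The job is handed in at about 30 s of the 72 s: the hook carton lies flat in the cupboard, left of the strap roll. The stay was unlocked, and the door was lowered in the grip until shut and released. The camera networks found the spray bottle, tape measure and screw pack where they were at the start. The strap roll was not rechecked after the door shut, and no verdict came back.

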